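# Fold up the rule and bolt it down

## Task

Lay the yellow highlighter, now on the folding rule's dock, flat in the small smoky pen tray. Then fold the rule up completely by its black knobs, one section at a time, the free tip section first and the one next to the dock last, so that all sections lie stacked on the dock; only then push the red-knobbed bolt fully in across the folded stack. Leave everything else on the cart where it is.

Things in the scene. Friction and masses are not known exactly. Their poses are not given: they have to be found in the camera images.
- dock: Grey base plate, 8 mm thick, fixed to the cart; carries the folding rule (four cream bars, 24 mm wide, 6 mm thick). Origin: underside of the plate, below the root end of the fixed bottom bar. x axis along that bar to the first pivot (110 mm, pivot_inner), z up. Bar tops above the cart: fixed 14, inner 22, middle 30, tip 38 mm. The bolt is on its -y side at x = 75 mm; guide 52 mm high.
- pivot_inner (a point): Axis of the hinge between the fixed bar and the inner bar; the point is 63 mm above the cart, over a flat rivet (nothing stands there until the rule is folded).
- knob_inner (a point): Black round knob, 13 mm across, 26 mm tall (50 to 76 mm above the cart), that spins freely on its pin so it can be held while the bar turns. It stands on the outer end of the inner bar, 110 mm from pivot_inner, on the axis of the hinge between inner and middle bars. Point: middle of the knob.
- knob_middle (a point): Same kind of knob on the outer end of the middle bar, 110 mm from knob_inner, on the axis of the hinge between middle and tip bars. Point: middle of the knob.
- knob_tip (a point): Same kind of knob on the tip bar, 70 mm from knob_middle (12 mm short of the bar's free end). Folded, it stands 40 mm from knob_inner. Point: middle of the knob.
- fold_inner (a joint): Angle of the inner bar against the fixed bar (rad): 0 straight out, pi folded back on top of it (stop); grows counter-clockwise seen from above. Stays where left (friction 0.15 N m, the stiffest of the three).
- fold_middle (a joint): Angle of the middle bar against the inner bar (rad): 0 straight, pi folded on top (stop); grows clockwise seen from above. Stays where left (0.06 N m).
- fold_tip (a joint): Angle of the tip bar against the middle bar (rad): 0 straight, pi folded on top (stop); grows counter-clockwise seen from above. Stays where left (0.02 N m). The moving bars do not collide with one another.
- bolt (a joint): Travel of the steel slide bolt (m): near 0 drawn back, 0.045 fully in (stop); moves along the dock's +y axis and then lies across the folded stack. Stays where left, friction 1.5 N.
- bolt_knob (a point): Red round knob of the bolt, 13 mm across, 47 to 80 mm above the cart, turning not needed. Point: 67 mm above the cart on the knob's axis.
- highlighter_center (a point): Centre of the loose yellow highlighter, 100 mm long (its x axis), 18 mm wide, 16 mm thick, 25 g; it lies flat on the dock's fixed bar (underside 14 mm above the cart), in the way of the folding sections.
- pen_tray_in (a point): Centre of the inner floor of the fixed open pen tray of smoky clear acrylic, inside 97 x 147 mm (its y axis is the long one), walls 4 mm thick, rim 28 mm above the cart.
- mouse: Grey computer mouse, 100 x 58 x 34 mm. Leave alone. Origin under its centre.
- staple_remover: Chrome staple remover, about 52 x 20 x 30 mm. Leave alone. Origin under its centre.
- block_stamp: Wooden block stamp, 50 x 35 mm, 75 mm tall with its handle. Leave alone. Origin under its centre.
- note_block: Pale turquoise note block, 75 x 75 x 30 mm. Leave alone. Origin under its centre.
- tape_dispenser: Black tape dispenser, 130 x 50 x 76 mm. Leave alone. Origin under its centre.
- mug: Blue mug, 80 mm across, 90 mm tall. Leave alone. Origin under its centre.
Things that resemble listed ones, but are neither listed nor needed, are in the scene too. Of the things that look like the part that bears pen_tray_in, the middle-sized one is meant.

How it is judged:
On the way, in this order (a step that is already met when the one before it is completed fails the run):
1. the highlighter lies in the pen tray, let go, before any section is folded (x of highlighter_center in the frame of pen_tray_in between -0.04 and 0.04 m and y of highlighter_center in the frame of pen_tray_in between -0.045 and 0.045 m and z of highlighter_center in the frame of pen_tray_in below 0.015 m and contact force between highlighter and the fingers below 0.1 N and linear speed of highlighter below 0.05 m/s), for 0.1 s.
2. the tip section is folded back on the middle one (value of joint fold_tip above 2.98 rad), for 0.2 s.
3. the middle section, with the tip on it, is folded back on the inner one (value of joint each of fold_tip, fold_middle above 2.98 rad), for 0.2 s.
4. the inner section, with the others on it, is folded onto the dock (all of step 3 and value of joint fold_inner above 2.98 rad), for 0.2 s.
5. the bolt is pushed in across the stack (all of step 4 and value of joint bolt above 0.038 m), for 0.2 s.
At the end, for the whole second after the job is handed in: The highlighter lies at rest in the pen tray, flat on its floor (centre under 15 mm above the floor, within 40 mm across and 45 mm along of the tray's middle); all three fold joints are above 2.98 rad (fully folded is 3.14); the bolt is at least 38 of its 45 mm in (all of step 5 and x of highlighter_center in the frame of pen_tray_in between -0.04 and 0.04 m and y of highlighter_center in the frame of pen_tray_in between -0.045 and 0.045 m and z of highlighter_center in the frame of pen_tray_in below 0.015 m and linear speed of highlighter below 0.02 m/s); the robot touches nothing.
It fails at once if a section is folded out of order (the middle one past 1.7 rad before the tip is folded, or the inner one past 1.5 rad before the middle is folded) ((value of joint fold_middle above 1.7 rad and value of joint fold_tip below 2.7 rad) or (value of joint fold_inner above 1.5 rad and value of joint any of fold_middle, fold_tip below 2.7 rad)).
It fails at once if the bolt is pushed in before the rule is folded (value of joint bolt above 0.022 m and value of joint fold_inner below 2.8 rad).
It fails at once if another thing on the cart is shifted by more than 30 mm (distance of any of mouse, staple_remover, block_stamp, note_block, tape_dispenser, mug from where it was at the start of the episode above 0.03 m).
It also fails if it takes over 72 s, if anything falls off the work surface, if the arm or the gripper's body presses on something with over 40 N, if the wrist force passes 120 N, or if a joint passes its speed limit or range.

## Robot

A 6-joint arm with a two-finger parallel gripper is mounted at the origin on the work surface. World frame = base frame: x ahead of the robot, y to its left, z up, the work surface at z = 0. Lengths are in m, angles in rad, forces in N, time in s.
With the tool pointing down it reaches from about 0.275 to 1 m from the base axis. Payload 8.4 kg.
Tool frame: the origin (TCP) lies midway between the tips of the shut fingers; the grasp point (between the pads) lies 19 mm behind it; z points along the fingers, y is the direction in which the jaws open and shut (so a half turn about z gives the same grasp; the last joint's range is limited). The gripper opens to 85 mm and grips with 20 to 120 N. Pads are 22 mm wide; open, the fingers measure 114 mm over their backs; the gripper's body (76 mm by 85 mm) begins 54 mm behind the grasp point. The pads swing forward as they close: fully open they stand 13 mm farther back than shut.
Start: joints at [1.174, 0.353, 1.633, -0, 1.155, -0.002], TCP at [0.24, 0.577, 0.231] pointing down, gripper open.
Joint ranges: [-2.63, 2.63], [-0.92, 2.1], [0.06, 2.66], [-1.3, 4.44], [0, 2.69], [-3.02, 3.02]. Speed limits (rad/s): [2.22, 2.22, 2.79, 3.14, 3.14, 3.14].

## Interface

Orientations are given as a 3x3 rotation matrix whose columns are the frame's x, y, z axes.
In Python, from cell import bot gives the robot as it stands.
- The arm moves only by the tool play_rows, never from a script. Its argument "steps" is a list of rows, each a list of 3 entries, a list of its own where there are three numbers: the turn, a rotation vector about the tool's x, y, z in rad, then the shift along the tool's x, y, z in units of 30 mm (1.0 is 30 mm), then the gripper's target within -1 to 1 (fully open at 1, half-way at 0, shut at -1). In form: [[[wx, wy, wz], [tx, ty, tz], gripper], ...]. A call has 1 to 12 rows; each row is the pose to reach, as a shift and turn from the pose commanded when the call began, along the tool's axes at that moment; what a row does not reach only later rows make up. A row lasts 1/8 s, in which the tool goes at most 62.5 mm and 10.7 degrees, less where a joint would pass 70% of its speed; a pose out of reach is approached as far as the arm can. A call with a gripper value outside its range is refused whole. The fingers move at their own pace and stop on an object; "force" is the grip in N (left out, the last holds). Time passes only in rows, so rows that repeat a pose let the fingers close. It gives the time, the measured TCP pose, the force and the opening at its end, in the units of the state.
- bot.read_state(): the state, without advancing time (a new reading comes with each control period).
- bot.grab_frame(name): name is "scene" or "top"; returns a dict with "image" (420x560x3 uint8, red, green, blue), "fx", "fy", "cx", "cy" (pixels), "position" and "orientation" of the camera in the world. Camera axes: x right, y down, z forward; pixel columns grow to the right and rows downward; lengths in m; the calibration is good to about 2 mm. A picture is of the moment at which its call begins. There is no depth.
- bot.hand_in(): hands the job in, once; it reports no verdict.
The state is a dict: "time": time; "joints": joint angles; "qvel": joint speeds; "joint_efforts": joint torques, N m; "tool_pos": TCP position; "orientation": TCP orientation; "ft_force": force on the tool from outside, world axes, zero at the start; "torque": the same for the moment, N m; "width": opening from 0.0 (shut) to 1.0 (fully open).
Only numpy, scipy, OpenCV 4.12 (cv2) and the standard library are available. Lean on these libraries where they do the work, as an engineer would, in place of code of your own. Each camera call takes 0.05 s, during which the arm holds its last target.

## Working session

There is one attempt and no reset: what is moved stays moved. The work goes in short steps, Python scripts to look and compute and a tool call to move; the robot and the scene stay as the last step left them, time stands still between calls to the robot, and variables do not carry over. Pictures are saved under pics/ and viewed, and the job is handed in when it is done.

Besides the shell and the picture viewer there is one more tool, called by a JSON object that holds its "op" and its "data", one argument or row to a line. play_rows: Moves the arm, as the interface text tells. Its arguments: {"type":"object","properties":{"steps":{"type":"array"},"force":{"type":"number"}},"required":["steps"]}

```bash
mkdir -p pics; ls
python3 - <<'E'
from cell import bot
import cv2,pickle
s=bot.read_state();print(s)
for n in("scene","top"):
    f=bot.grab_frame(n);pickle.dump(f,open(f"pics/{n}0.pkl","wb"))
    cv2.imwrite(f"pics/{n}0.png",f["image"][:,:,::-1])
    print(n,f["fx"],f["fy"],f["cx"],f["cy"],f["position"],f["orientation"])
E
```

```text
pics
{'time': 0.0, 'joints': array([ 1.17358697e+00,  3.53653291e-01,  1.63414863e+00, -4.67162296e-06,
        1.15521586e+00, -2.38567364e-03]), 'qvel': array([-0.00011352,  0.00118782,  0.00041839, -0.00053446, -0.00104854,
       -0.00325289]), 'joint_efforts': array([ 1.96619312e-04, -6.05230665e+01, -3.42079496e+01,  3.13501105e-04,
        8.76655744e-03,  5.91375780e-06]), 'tool_pos': array([0.2402067 , 0.57646572, 0.23055228]), 'orientation': array([[-9.23065125e-01,  3.84643310e-01, -5.47366226e-04],
       [ 3.84643700e-01,  9.23064187e-01, -1.31583087e-03],
       [-8.71382401e-07, -1.42513856e-03, -9.99998984e-01]]), 'ft_force': array([ 0.48995214, -0.06351944,  0.59817056]), 'torque': array([ 0.01388517,  0.02615443, -0.00214383]), 'width': 0.9990697679938932}
scene 493.4448845843281 493.4448845843281 285.87848143718963 208.37219581406606 [ 1.07298553 -0.43083315  1.2992317 ] [[ 0.58185263  0.70177349 -0.41104924]
 [ 0.81328954 -0.50034796  0.29700512]
 [ 0.00276267 -0.50711526 -0.86187382]]
top 380.21225462398695 380.21225462398695 277.146790479276 208.48906706107172 [0.29321824 0.00311616 1.12811449] [[-0.14047412 -0.96748592  0.21032837]
 [-0.99007599  0.13813988 -0.02582471]
 [-0.00406969 -0.21186877 -0.97728965]]
```

View pics/scene0.png

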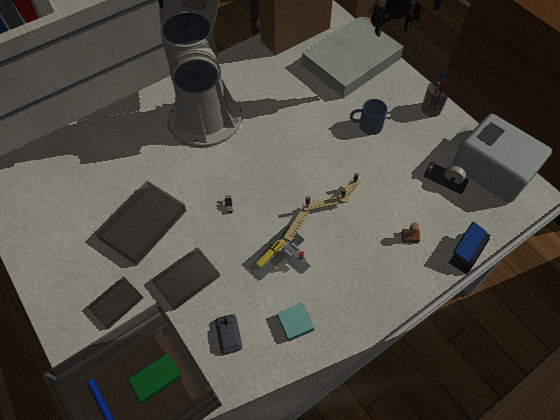

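View pics/top0.png

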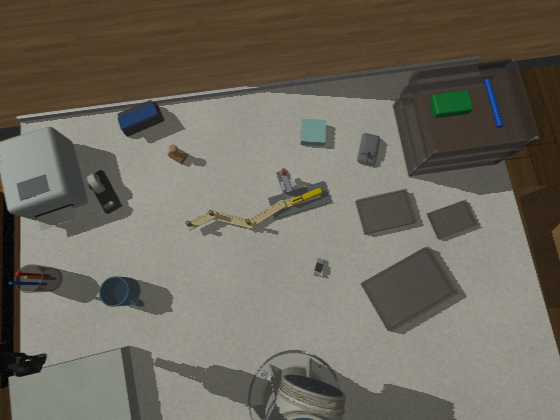

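The pictures show three smoky trays; the middle-sized one is at scene (184,278) and top (386,212). The rule and yellow highlighter are at scene (258–360,175–265). I'll zoom in.

Run:
```python
import cv2,pickle
def crop(n,x0,y0,w,h,s,out):
    im=pickle.load(open(f"pics/{n}0.pkl","rb"))["image"][y0:y0+h,x0:x0+w,::-1]
    im=cv2.convertScaleAbs(im,alpha=1.4)
    im=cv2.resize(im,None,fx=s,fy=s,interpolation=cv2.INTER_CUBIC)
    for i in range(0,w,10):
        cv2.line(im,(i*s,0),(i*s,8 if (x0+i)%50 else 16),(0,0,255),1)
        if i%20==0:cv2.putText(im,str(x0+i),(i*s,26),0,.4,(0,0,255),1)
    for i in range(0,h,10):
        cv2.line(im,(0,i*s),(8,i*s),(0,0,255),1)
        if i%20==0:cv2.putText(im,str(y0+i),(10,i*s+4),0,.4,(0,0,255),1)
    cv2.imwrite(out,im)
crop("scene",250,165,120,110,6,"pics/cs.png".replace("cs","cs1"))
crop("top",180,160,150,80,5,"pics/ct1.png")
crop("scene",80,240,150,100,5,"pics/cs2.png")
crop("top",345,180,140,70,5,"pics/ct2.png")
```

```text
(no output)
```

View pics/ct1.png

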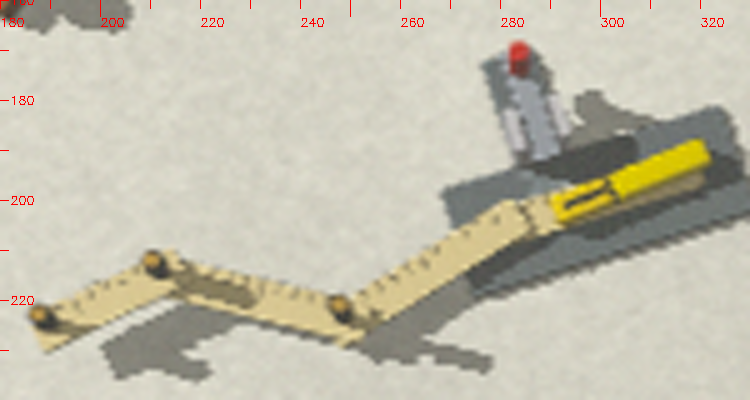

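View pics/cs2.png

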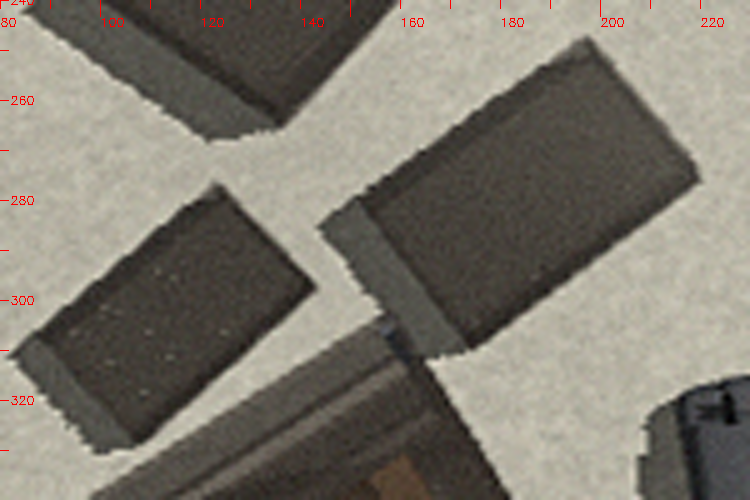

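View pics/ct2.png

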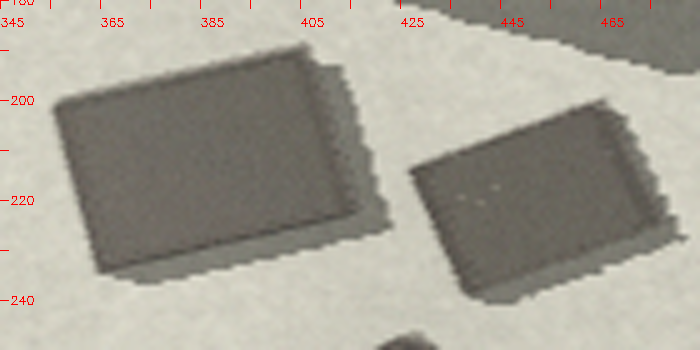

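```bash
ls pics; mv pics/cs11.png pics/cs1.png 2>/dev/null; mv pics/cs11* pics/cs1.png 2>/dev/null; ls pics
cat > h.py <<'E'
import pickle,numpy as np,cv2
def fr(n):return pickle.load(open(f"pics/{n}.pkl","rb"))
def ray(f,u,v):
    d=np.array([(u-f["cx"])/f["fx"],(v-f["cy"])/f["fy"],1]);return f["orientation"]@d
def onz(f,u,v,z):
    d=ray(f,u,v);p=np.array(f["position"]);return p+d*(z-p[2])/d[2]
def proj(f,P):
    c=np.array(f["orientation"]).T@(np.array(P)-f["position"]);return np.array([f["fx"]*c[0]/c[2]+f["cx"],f["fy"]*c[1]/c[2]+f["cy"]])
def tri(f1,p1,f2,p2):
    A=[];b=[]
    for f,p in((f1,p1),(f2,p2)):
        d=ray(f,*p);d/=np.linalg.norm(d);M=np.eye(3)-np.outer(d,d);A.append(M);b.append(M@np.array(f["position"]))
    return np.linalg.lstsq(np.vstack(A),np.hstack(b),rcond=None)[0]
E
python3 - <<'E'
import sys;sys.path.insert(0,'.')
from h import *
t=fr("top0");s=fr("scene0")
np.set_printoptions(precision=4,suppress=True)
print("tray mid rim corners top")
for p in[(356,201),(405,189.5),(412,222),(364,234)]:print(p,onz(t,*p,.028),onz(s,0,0,0)[:0])
print("small")
for p in[(427,214),(464,201),(473,226),(437,238)]:print(onz(t,*p,.028))
print("highl",onz(t,290,203,.03),onz(t,320,190.5,.03))
print("knobs top",[onz(t,*p,.076) for p in((188,222),(210.5,212),(247.5,221))],"bolt",onz(t,283.5,169.5,.08))
E
```

```text
cs2.png
ct1.png
ct2.png
scene0.pkl
scene0.png
top0.pkl
top0.png
cs2.png
ct1.png
ct2.png
scene0.pkl
scene0.png
top0.pkl
top0.png
tray mid rim corners top
(356, 201) [ 0.5194 -0.2611  0.028 ] []
(405, 189.5) [ 0.5335 -0.4124  0.028 ] []
(412, 222) [ 0.4339 -0.4119  0.028 ] []
(364, 234) [ 0.4188 -0.2659  0.028 ] []
small
[ 0.4511 -0.4607  0.028 ]
[ 0.4741 -0.578   0.028 ]
[ 0.3971 -0.5857  0.028 ]
[ 0.3774 -0.4736  0.028 ]
highl [ 0.5406 -0.066   0.03  ] [ 0.5659 -0.1602  0.03  ]
knobs top [array([0.5166, 0.229 , 0.076 ]), array([0.5362, 0.1633, 0.076 ]), array([0.4958, 0.0629, 0.076 ])] bolt [ 0.6301 -0.0589  0.08  ]
```

```bash
cat >> h.py <<'E'
def crop(n,x0,y0,w,h,s,out):
    im=fr(n)["image"][y0:y0+h,x0:x0+w,::-1]
    im=cv2.convertScaleAbs(im,alpha=1.4)
    im=cv2.resize(im,None,fx=s,fy=s,interpolation=cv2.INTER_CUBIC)
    for i in range(0,w,10):
        cv2.line(im,(i*s,0),(i*s,8),(0,0,255),1)
        if i%20==0:cv2.putText(im,str(x0+i),(i*s,26),0,.4,(0,0,255),1)
    for i in range(0,h,10):
        cv2.line(im,(0,i*s),(8,i*s),(0,0,255),1)
        if i%20==0:cv2.putText(im,str(y0+i),(10,i*s+4),0,.4,(0,0,255),1)
    cv2.imwrite(out,im)
def snap(k):
    from cell import bot
    for n in("scene","top"):
        f=bot.grab_frame(n);pickle.dump({a:(np.array(b) if not np.isscalar(b) else b) for a,b in f.items()},open(f"pics/{n}{k}.pkl","wb"))
E
python3 -c "
from h import *
crop('scene0',250,165,120,110,5,'pics/s1.png')"
```

```text
(no output)
```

View pics/s1.png

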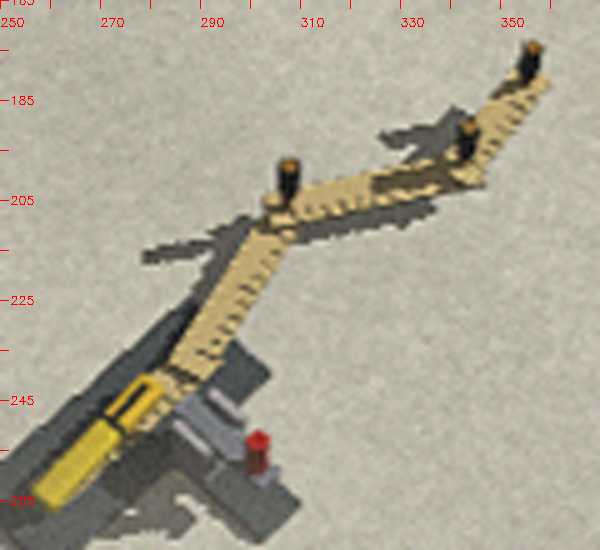

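Scene crop: knob tops at (307.5,197.5), (343.5,189.5) and (356,174), and the red knob top at (301.5,252). I'll fit the dock/chain model to both views.

```bash
cat > fit.py <<'E'
from h import *
from scipy.optimize import least_squares
np.set_printoptions(precision=4,suppress=True)
t=fr("top0");s=fr("scene0")
obs=[("ki",t,(247.7,220.5)),("km",t,(210.5,211.5)),("kt",t,(188,222)),("b",t,(283.5,169)),
     ("ki",s,(307.5,198)),("km",s,(343.5,190)),("kt",s,(356,174)),("b",s,(301.5,251.5)),
     ("piv",t,(281.5,202.5)),]
def pts(x):
    px,py,yaw,a,b,c,by=x
    u=lambda q:np.array([np.cos(q),np.sin(q)])
    P=np.array([px,py]);ki=P+.11*u(yaw+a);km=ki+.11*u(yaw+a-b);kt=km+.07*u(yaw+a-b+c)
    B=P-.035*u(yaw)+by*u(yaw+np.pi/2)
    return dict(ki=[*ki,.076],km=[*km,.076],kt=[*kt,.076],b=[*B,.080],piv=[*P,.022])
def res(x):
    p=pts(x);return np.concatenate([proj(f,p[k])-q for k,f,q in obs])
if __name__=="__main__":
    for k in("ki","km","kt","b"):
        o=[(f,q) for kk,f,q in obs if kk==k];print(k,tri(*o[0],*o[1]))
    r=least_squares(res,[.53,-.045,1.8,.3,.6,.6,-.08])
    print(r.x);print(r.fun.reshape(-1,2));p=pts(r.x);print(p)
    R=r.x;u=np.array([np.cos(R[2]),np.sin(R[2])]);print("dock",R[:2]-.11*u)
    hl=[((290.5,200.5),(318.5,189.5))]
    # tray from scene
    for q in[(144,285.5),(197,247.5),(219.5,276),(173.5,310)]:print("tray scene",onz(s,*q,.028))
E
python3 fit.py
```

```text
ki [0.4973 0.0624 0.0755]
km [0.5376 0.1636 0.0779]
kt [0.5161 0.2288 0.08  ]
b [ 0.6296 -0.0582  0.0872]
[ 0.5459 -0.0383  1.7684  0.2498  0.8115  0.6803 -0.0781]
[[ 0.4164 -0.4777]
 [-0.1571  0.0832]
 [-0.3877  0.3584]
 [-0.5061  0.8163]
 [-0.2805  0.4184]
 [-0.3111  0.3762]
 [-0.102   0.5303]
 [-0.0864  0.9643]
 [-0.9919  0.6815]]
{'ki': [np.float64(0.4983189507806655), np.float64(0.06084734491655628), 0.076], 'km': [np.float64(0.5374929249102542), np.float64(0.16363547531542244), 0.076], 'kt': [np.float64(0.5157272500242774), np.float64(0.23016558426436345), 0.076], 'b': [np.float64(0.629401900415749), np.float64(-0.05730698237299345), 0.08], 'piv': [np.float64(0.5459074456298967), np.float64(-0.038325913364013996), 0.022]}
dock [ 0.5675 -0.1462]
tray scene [ 0.4405 -0.4511  0.028 ]
tray scene [ 0.4248 -0.2747  0.028 ]
tray scene [ 0.5366 -0.2684  0.028 ]
tray scene [ 0.5484 -0.4193  0.028 ]
```

Run:
```python
from fit import *
r=least_squares(res,[.53,-.045,1.8,.3,.6,.6,-.08]).x
d=r[:2]-.11*np.array([np.cos(r[2]),np.sin(r[2])]);R=np.array([[np.cos(r[2]),-np.sin(r[2])],[np.sin(r[2]),np.cos(r[2])]])
for A,B,f in(((291.2,202.2),(321.2,190),t),((279.7,240.5),(258.8,264.8),s)):
    a=onz(f,*A,.03)[:2];b=onz(f,*B,.03)[:2];c=(a+b)/2
    print("hl",a,b,"c",c,"ang",np.arctan2(*(a-b)[::-1]),"len",np.linalg.norm(a-b),"dock frame",R.T@(c-d))
for f,Q in((s,[(150,279.4),(197,247.6),(220,276),(174.4,310)]),(t,[(356,201),(405,189.5),(412,222),(364,234)])):
    P=np.array([onz(f,*q,.028)[:2] for q in Q]);print(P.mean(0),P)
```

```text
hl [ 0.5426 -0.0698] [ 0.5669 -0.164 ] c [ 0.5547 -0.1169] ang 1.8235299604683657 len 0.09728041958140977 dock frame [0.0312 0.0068]
hl [ 0.5445 -0.0703] [ 0.5726 -0.1616] c [ 0.5585 -0.1159] ang 1.8691339240627505 len 0.095570343856654 dock frame [0.0314 0.0029]
[ 0.4866 -0.3473] [[ 0.4341 -0.4294]
 [ 0.4251 -0.2749]
 [ 0.5374 -0.2673]
 [ 0.5498 -0.4174]]
[ 0.4764 -0.3378] [[ 0.5194 -0.2611]
 [ 0.5335 -0.4124]
 [ 0.4339 -0.4119]
 [ 0.4188 -0.2659]]
```

{"op": "play_rows", "data": {
  "steps": [
    [[0, 0, 0.9], [-18.6, -17.3, 3], 0],
    [[0, 0, 0.9], [-18.6, -17.3, 3], 0],
    [[0, 0, 0.9], [-18.6, -17.3, 3], 0],
    [[0, 0, 0.9], [-18.6, -17.3, 3], 0],
    [[0, 0, 0.9], [-18.6, -17.3, 3], 0],
    [[0, 0, 0.9], [-18.6, -17.3, 3], 0],
    [[0, 0, 0.9], [-18.6, -17.3, 3], 0],
    [[0, 0, 0.9], [-18.6, -17.3, 3], 0],
    [[0, 0, 0.9], [-18.6, -17.3, 3], 0],
    [[0, 0, 0.9], [-18.6, -17.3, 3], 0],
    [[0, 0, 0.9], [-18.6, -17.3, 3], 0],
    [[0, 0, 0.9], [-18.6, -17.3, 3], 0]
  ],
  "force": 30
}}

```text
time: 1.6
tool_pos: [0.5491, -0.1032, 0.1429]
orientation: [[-0.272, 0.962, -0.0], [0.962, 0.272, 0.0], [0.0, -0.0, -1.0]]
ft_force: [1.0, 1.6, -0.5]
width: 0.498
```

```bash
cat > go.py <<'E'
# usage: go.py x y z yangle -> tool-frame shift units and turn
import sys,numpy as np
from cell import bot
s=bot.read_state();R=np.array(s["orientation"]);p=np.array(s["tool_pos"])
ya=np.arctan2(R[1,1],R[0,1])
print("t%.2f"%s["time"],"p",p.round(4),"yang %.3f"%ya,"F",np.array(s["ft_force"]).round(1),"w %.3f"%s["width"],"j",np.array(s["joints"]).round(2),"tilt",R[:,2].round(4))
if len(sys.argv)>1:
    x=[float(a) for a in sys.argv[1:]]
    u=R.T@(np.array(x[:3])-p)/.03;print("shift",u.round(2))
    if len(x)>3:
        w=-(x[3]-ya);w=(w+np.pi/2)%np.pi-np.pi/2;print("wz",round(w,3),"or",round(w-np.sign(w)*np.pi,3))
E
python3 go.py .5565 -.1165 .017 .27
```

```text
t1.60 p [ 0.5491 -0.1032  0.1429] yang 0.276 F [ 1.   1.6 -0.5] w 0.498 j [-0.19  0.35  1.86  0.    0.93 -0.46] tilt [-2.e-04  2.e-04 -1.e+00]
shift [-0.5   0.12  4.2 ]
wz 0.006 or -3.136
```

```bash
python3 -c "
from h import *
snap(1); crop('top1',250,150,120,90,6,'pics/t2.png')"; python3 go.py .5565 -.1165 .017 .27
```

```text
t1.70 p [ 0.5506 -0.106   0.1425] yang 0.272 F [0.2 0.7 0.6] w 0.503 j [-0.19  0.36  1.85 -0.    0.93 -0.46] tilt [ 0.001  -0.0013 -1.    ]
shift [-0.38  0.09  4.18]
wz 0.002 or -3.14
```

View pics/t2.png

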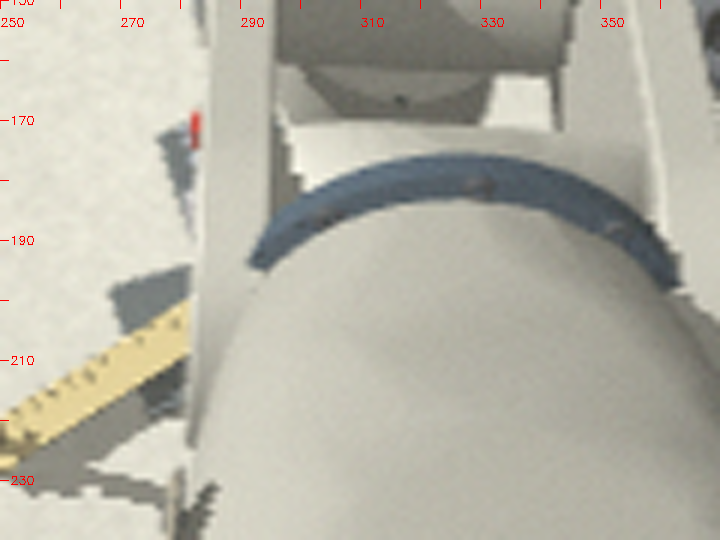

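The arm hides the dock in the top view. Descending on the measured position.

{"op": "play_rows", "data": {
  "steps": [
    [[0, 0, 0], [-0.38, 0.09, 1.8], 0],
    [[0, 0, 0], [-0.38, 0.09, 3.2], 0],
    [[0, 0, 0], [-0.38, 0.09, 3.8], 0],
    [[0, 0, 0], [-0.38, 0.09, 4.15], 0],
    [[0, 0, 0], [-0.38, 0.09, 4.15], 0]
  ]
}}

```text
time: 2.33
tool_pos: [0.5547, -0.1111, 0.0192]
orientation: [[-0.273, 0.962, 0.0], [0.962, 0.273, -0.0], [-0.0, 0.0, -1.0]]
ft_force: [-0.1, -0.1, 1.1]
width: 0.499
```

```bash
python3 go.py .5565 -.1165 .017 .27;python3 -c "
from h import *
snap(2); crop('scene2',200,180,150,110,5,'pics/s3.png')"; python3 go.py .5565 -.1165 .017 .27
```

```text
t2.33 p [ 0.5547 -0.1111  0.0192] yang 0.276 F [-0.1 -0.1  1.1] w 0.499 j [-0.2   0.55  1.9   0.    0.69 -0.48] tilt [ 2.e-04 -0.e+00 -1.e+00]
shift [-0.19  0.01  0.07]
wz 0.006 or -3.135
t2.42 p [ 0.5553 -0.1113  0.02  ] yang 0.276 F [-0.2 -0.7  0.5] w 0.498 j [-0.2   0.54  1.9   0.    0.69 -0.48] tilt [ 1.8e-03 -4.0e-04 -1.0e+00]
shift [-0.18 -0.01  0.1 ]
wz 0.006 or -3.135
```

View pics/s3.png

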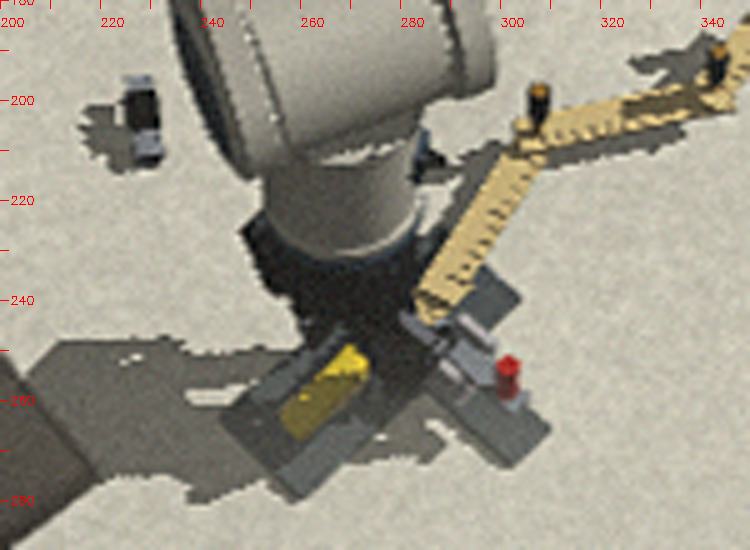

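Jaws straddle the highlighter, with the inner bar clear to the upper right. Closing.

{"op": "play_rows", "data": {
  "steps": [
    [[0, 0, 0], [-0.1, 0, 0.06], -1],
    [[0, 0, 0], [-0.1, 0, 0.06], -1],
    [[0, 0, 0], [-0.1, 0, 0.06], -1],
    [[0, 0, 0], [-0.1, 0, 0.06], -1],
    [[0, 0, 0], [-0.1, 0, 0.06], -1],
    [[0, 0, 0], [-0.1, 0, -1], -1],
    [[0, 0, 0], [-0.1, 0, -3], -1],
    [[0, 0, 0], [-0.1, 0, -3], -1]
  ]
}}

```text
time: 3.42
tool_pos: [0.5583, -0.1149, 0.1133]
orientation: [[-0.272, 0.962, 0.008], [0.962, 0.272, -0.002], [-0.004, 0.007, -1.0]]
ft_force: [0.6, -0.8, -0.4]
width: 0.201
```

```bash
python3 go.py .481 -.341 .10 .1;python3 -c "
from h import *
snap(3); crop('scene3',200,180,150,110,5,'pics/s4.png')"; python3 go.py .481 -.341 .10 .1
```

```text
t3.42 p [ 0.5583 -0.1149  0.1133] yang 0.276 F [ 0.6 -0.8 -0.4] w 0.201 j [-0.21  0.4   1.86 -0.    0.87 -0.48] tilt [ 0.0079 -0.0017 -1.    ]
shift [-6.55 -4.54  0.43]
wz 0.176 or -2.966
t3.52 p [ 0.5555 -0.1143  0.1094] yang 0.276 F [-0.8 -0.4 -0.2] w 0.197 j [-0.21  0.41  1.86  0.    0.87 -0.48] tilt [ 1.4e-03 -3.0e-04 -1.0e+00]
shift [-6.6  -4.45  0.31]
wz 0.176 or -2.966
```

View pics/s4.png

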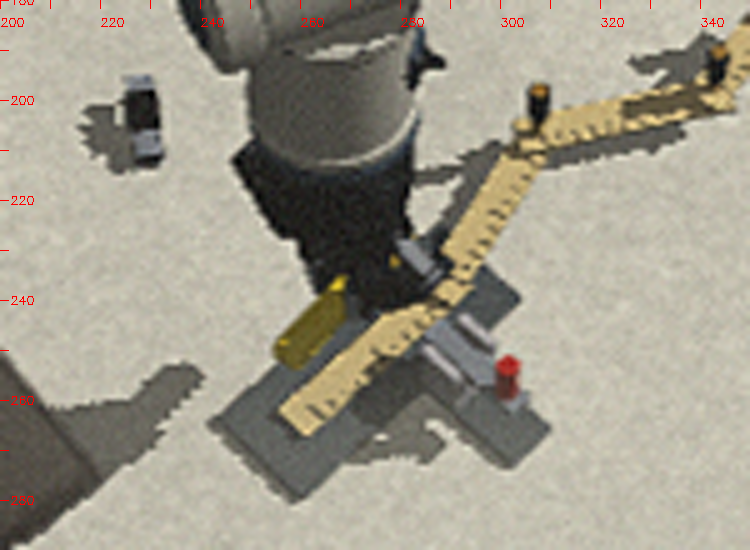

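{"op": "play_rows", "data": {
  "steps": [
    [[0, 0, 0.17], [-6.6, -4.45, 0.3], -1],
    [[0, 0, 0.17], [-6.6, -4.45, 0.3], -1],
    [[0, 0, 0.17], [-6.6, -4.45, 0.3], -1],
    [[0, 0, 0.17], [-6.6, -4.45, 0.3], -1],
    [[0, 0, 0.17], [-6.6, -4.45, 0.3], -1],
    [[0, 0, 0.17], [-6.6, -4.45, 0.8], -1],
    [[0, 0, 0.17], [-6.6, -4.45, 1.6], -1],
    [[0, 0, 0.17], [-6.6, -4.45, 1.6], -1]
  ]
}}

```text
time: 4.53
tool_pos: [0.4794, -0.3385, 0.058]
orientation: [[-0.107, 0.994, -0.004], [0.994, 0.107, 0.003], [0.004, -0.004, -1.0]]
ft_force: [0.5, -0.3, -0.4]
width: 0.203
```

```bash
python3 -c "
from h import *
snap(4); crop('scene4',100,200,150,110,5,'pics/s5.png')"; python3 go.py .481 -.341 .013 .1
```

```text
t4.62 p [ 0.4808 -0.3398  0.0602] yang 0.107 F [ 0.9  0.6 -0.8] w 0.201 j [-0.62  0.51  1.84  0.    0.8  -0.73] tilt [-0.0013  0.001  -1.    ]
shift [-0.04  0.01  1.57]
wz 0.007 or -3.134
```

View pics/s5.png

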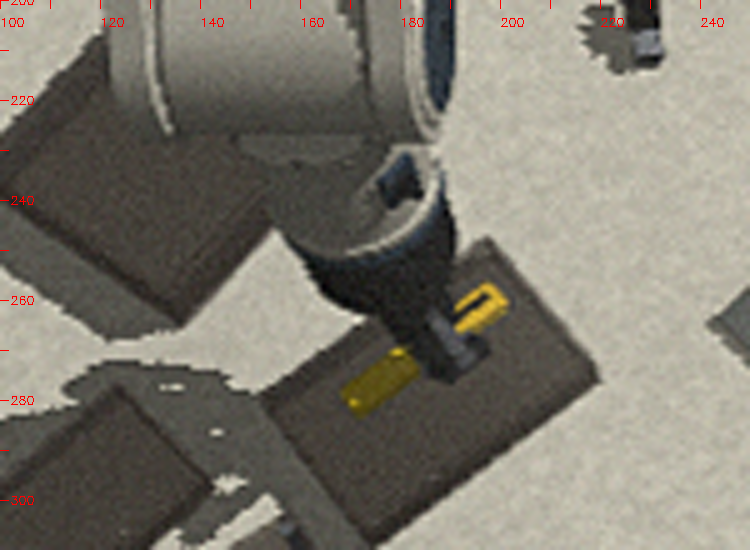

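The highlighter hangs over the middle tray, near its centre. Lowering and releasing.

{"op": "play_rows", "data": {
  "steps": [
    [[0, 0, 0], [0, 0, 0.9], -1],
    [[0, 0, 0], [0, 0, 1.4], -1],
    [[0, 0, 0], [0, 0, 1.55], -1],
    [[0, 0, 0], [0, 0, 1.55], -1],
    [[0, 0, 0], [0, 0, 1.55], -0.3],
    [[0, 0, 0], [0, 0, 1.55], -0.3],
    [[0, 0, 0], [0, 0, 1.5], -0.3],
    [[0, 0, 0], [0, 0, 0], -0.3],
    [[0, 0, 0], [0, 0, -1.8], -0.4],
    [[0, 0, 0], [0, 0, -1.8], -0.4]
  ]
}}

```text
time: 5.88
tool_pos: [0.4832, -0.3429, 0.1193]
orientation: [[-0.106, 0.994, 0.006], [0.994, 0.106, -0.005], [-0.005, 0.006, -1.0]]
ft_force: [0.3, -0.5, 0.1]
width: 0.302
```

```bash
python3 -c "
from h import *
snap(5); crop('scene5',100,200,150,110,5,'pics/s6.png')"; python3 go.py .5157 .2302 .12
```

```text
t5.97 p [ 0.4809 -0.3413  0.1154] yang 0.106 F [-0.1 -0.1 -0.6] w 0.300 j [-0.62  0.43  1.81 -0.    0.9  -0.73] tilt [ 1.2e-03 -8.0e-04 -1.0e+00]
shift [18.82  3.17 -0.17]
```

View pics/s6.png

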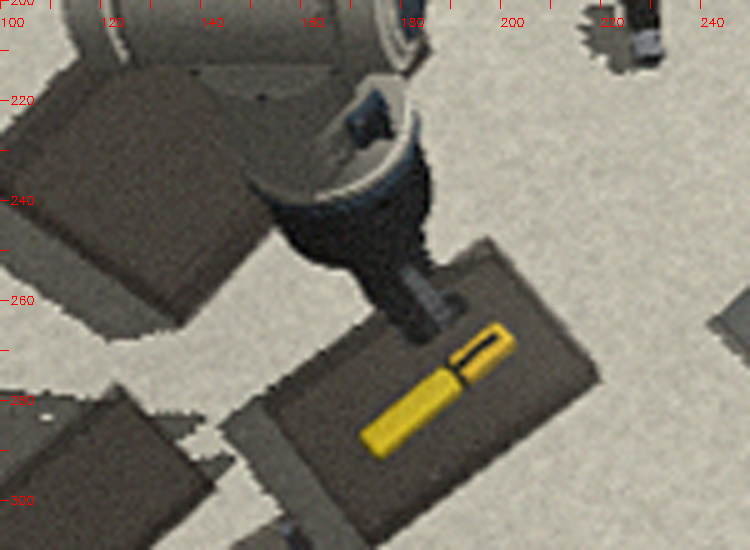

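Highlighter lies in the tray at scene (172–202, 266–290). Now to the tip knob.

{"op": "play_rows", "data": {
  "steps": [
    [[0, 0, -0.21], [18.82, 3.17, -0.2], 0],
    [[0, 0, -0.21], [18.82, 3.17, -0.2], 0],
    [[0, 0, -0.21], [18.82, 3.17, -0.2], 0],
    [[0, 0, -0.21], [18.82, 3.17, -0.2], 0],
    [[0, 0, -0.21], [18.82, 3.17, -0.2], 0],
    [[0, 0, -0.21], [18.82, 3.17, -0.2], 0],
    [[0, 0, -0.21], [18.82, 3.17, -0.2], 0],
    [[0, 0, -0.21], [18.82, 3.17, -0.2], 0],
    [[0, 0, -0.21], [18.82, 3.17, -0.2], 0],
    [[0, 0, -0.21], [18.82, 3.17, -0.2], 0],
    [[0, 0, -0.21], [18.82, 3.17, -0.2], 0],
    [[0, 0, -0.21], [18.82, 3.17, -0.2], 0]
  ]
}}

```text
time: 7.48
tool_pos: [0.5149, 0.2288, 0.12]
orientation: [[-0.31, 0.951, -0.002], [0.951, 0.31, -0.001], [-0.0, -0.002, -1.0]]
ft_force: [0.1, 0.5, -0.8]
width: 0.498
```

```bash
python3 -c "
from h import *
snap(6); crop('scene6',280,110,130,110,5,'pics/s7.png')"; python3 go.py .5157 .2302 .044 .316
```

```text
t7.58 p [0.5154 0.2289 0.1205] yang 0.314 F [-0.5  0.5  0.8] w 0.502 j [ 0.42  0.39  1.86 -0.    0.89  0.1 ] tilt [-8.e-04 -5.e-04 -1.e+00]
shift [0.04 0.03 2.55]
wz -0.002 or 3.14
```

View pics/s7.png

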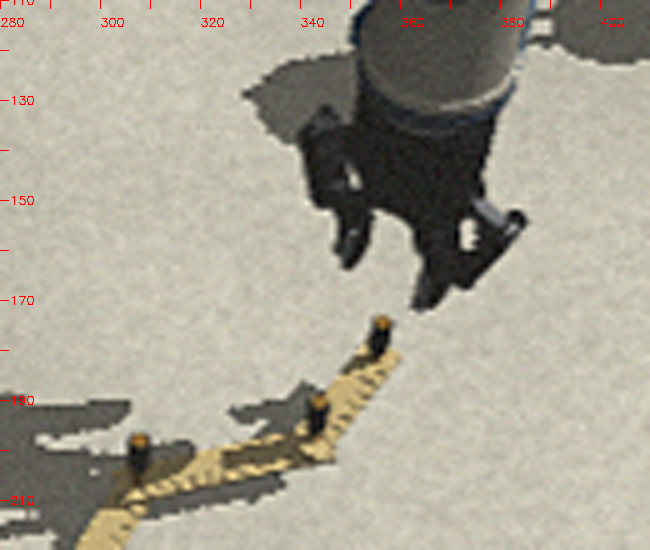

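Fingers are centred over the tip knob. Descending and closing.

{"op": "play_rows", "data": {
  "steps": [
    [[0, 0, 0], [0, 0, 1.2], 0],
    [[0, 0, 0], [0, 0, 2.0], 0],
    [[0, 0, 0], [0, 0, 2.5], 0],
    [[0, 0, 0], [0, 0, 2.5], -1],
    [[0, 0, 0], [0, 0, 2.5], -1],
    [[0, 0, 0], [0, 0, 2.5], -1],
    [[0, 0, 0], [0, 0, 2.5], -1],
    [[0, 0, 0], [0, 0, 2.5], -1]
  ],
  "force": 20
}}

```text
time: 8.57
tool_pos: [0.5158, 0.2305, 0.0462]
orientation: [[-0.311, 0.95, 0.001], [0.95, 0.311, 0.0], [0.0, 0.001, -1.0]]
ft_force: [-0.1, -1.8, 0.4]
width: 0.144
```

```bash
python3 -c "
from h import *
snap(7); crop('scene7',280,110,130,110,5,'pics/s8.png')"; python3 go.py .5157 .2302 .044 .316
```

```text
t8.68 p [0.5158 0.2305 0.0461] yang 0.316 F [ 1.1 -1.6  1. ] w 0.138 j [0.42 0.5  1.9  0.   0.74 0.1 ] tilt [ 5.e-04  2.e-04 -1.e+00]
shift [-0.01 -0.01  0.07]
wz 0.0 or -3.141
```

View pics/s8.png

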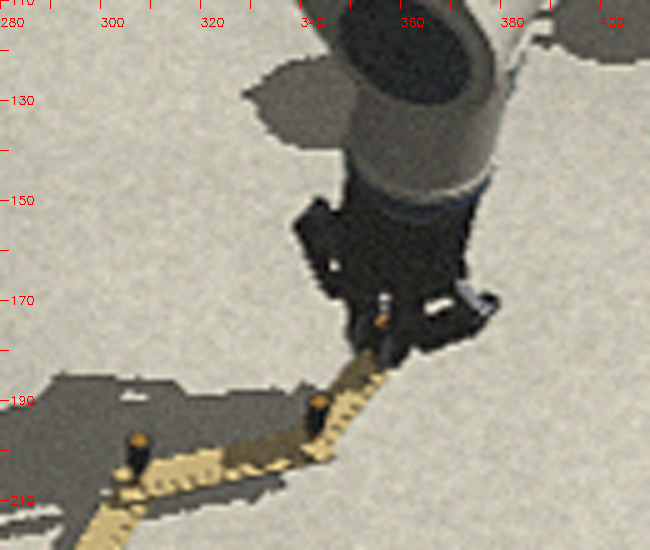

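```bash
cat > arc.py <<'E'
# arc.py cx cy r total dphi [rotfactor]: rows from current pose, around centre, ccw positive; ideal radius r, z kept
import sys,numpy as np
from cell import bot
s=bot.read_state();R=np.array(s["orientation"]);p=np.array(s["tool_pos"])
cx,cy,r,tot,d=[float(a) for a in sys.argv[1:6]];k=float(sys.argv[6]) if len(sys.argv)>6 else 1
a0=np.arctan2(p[1]-cy,p[0]-cx);print("r now",np.hypot(p[0]-cx,p[1]-cy),"ang",a0)
n=int(round(abs(tot/d)))
for i in range(1,n+1):
    a=a0+tot*i/n;q=np.array([cx+r*np.cos(a),cy+r*np.sin(a),p[2]])
    u=R[:, :].T@(q-p)/.03
    print("[[0, 0, %.2f], [%.2f, %.2f, 0], -1],"%(-k*tot*i/n,u[0],u[1]),end=" ")
print()
E
python3 arc.py .5375 .1636 .0702 1.23 .137
```

```text
r now 0.07038776743859197 ang 1.8846988689090514
[[0, 0, -0.14], [-0.03, -0.32, 0], -1], [[0, 0, -0.27], [-0.09, -0.63, 0], -1], [[0, 0, -0.41], [-0.20, -0.93, 0], -1], [[0, 0, -0.55], [-0.34, -1.22, 0], -1], [[0, 0, -0.68], [-0.53, -1.48, 0], -1], [[0, 0, -0.82], [-0.75, -1.71, 0], -1], [[0, 0, -0.96], [-0.99, -1.91, 0], -1], [[0, 0, -1.09], [-1.27, -2.08, 0], -1], [[0, 0, -1.23], [-1.56, -2.21, 0], -1],
```

{"op": "play_rows", "data": {
  "steps": [
    [[0, 0, -0.14], [-0.03, -0.32, 0], -1],
    [[0, 0, -0.27], [-0.09, -0.63, 0], -1],
    [[0, 0, -0.41], [-0.2, -0.93, 0], -1],
    [[0, 0, -0.55], [-0.34, -1.22, 0], -1],
    [[0, 0, -0.68], [-0.53, -1.48, 0], -1],
    [[0, 0, -0.82], [-0.75, -1.71, 0], -1],
    [[0, 0, -0.96], [-0.99, -1.91, 0], -1],
    [[0, 0, -1.09], [-1.27, -2.08, 0], -1],
    [[0, 0, -1.23], [-1.56, -2.21, 0], -1]
  ]
}}

```text
time: 9.8
tool_pos: [0.4674, 0.1654, 0.0461]
orientation: [[-1.0, 0.02, 0.001], [0.02, 1.0, 0.001], [-0.001, 0.001, -1.0]]
ft_force: [0.3, -0.6, 1.4]
width: 0.145
```

```bash
python3 -c "
from h import *
snap(8); crop('scene8',260,110,130,110,5,'pics/s9.png')"; python3 go.py; python3 arc.py .5375 .1636 .0702 1.25 .14
```

```text
t9.90 p [0.4672 0.165  0.0461] yang 1.547 F [ 0.6 -0.3  2.6] w 0.147 j [ 0.34  0.42  2.05  0.    0.67 -1.21] tilt [ 4.e-04  2.e-04 -1.e+00]
r now 0.07029464511809082 ang 3.1219832816238964
[[0, 0, -0.14], [-0.03, -0.32, 0], -1], [[0, 0, -0.28], [-0.10, -0.64, 0], -1], [[0, 0, -0.42], [-0.21, -0.95, 0], -1], [[0, 0, -0.56], [-0.36, -1.23, 0], -1], [[0, 0, -0.69], [-0.55, -1.50, 0], -1], [[0, 0, -0.83], [-0.78, -1.73, 0], -1], [[0, 0, -0.97], [-1.03, -1.93, 0], -1], [[0, 0, -1.11], [-1.31, -2.09, 0], -1], [[0, 0, -1.25], [-1.61, -2.21, 0], -1],
```

View pics/s9.png

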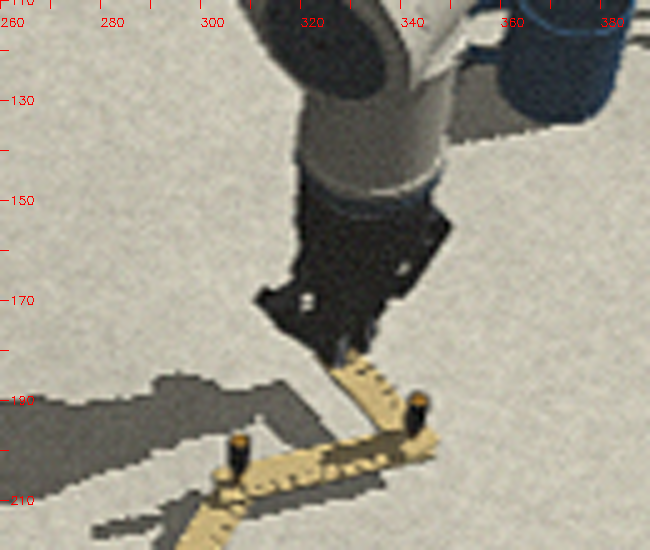

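{"op": "play_rows", "data": {
  "steps": [
    [[0, 0, -0.14], [-0.03, -0.32, 0], -1],
    [[0, 0, -0.28], [-0.1, -0.64, 0], -1],
    [[0, 0, -0.42], [-0.21, -0.95, 0], -1],
    [[0, 0, -0.56], [-0.36, -1.23, 0], -1],
    [[0, 0, -0.69], [-0.55, -1.5, 0], -1],
    [[0, 0, -0.83], [-0.78, -1.73, 0], -1],
    [[0, 0, -0.97], [-1.03, -1.93, 0], -1],
    [[0, 0, -1.11], [-1.31, -2.09, 0], -1],
    [[0, 0, -1.25], [-1.61, -2.21, 0], -1],
    [[0, 0, -1.25], [-1.61, -2.21, 0], -1]
  ]
}}

```text
time: 11.15
tool_pos: [0.5148, 0.0982, 0.0461]
orientation: [[-0.343, -0.94, 0.001], [-0.94, 0.343, 0.0], [-0.001, -0.001, -1.0]]
ft_force: [1.1, 1.2, 3.3]
width: 0.144
```

```bash
python3 -c "
from h import *
snap(9); crop('scene9',260,110,130,110,5,'pics/s10.png')"; python3 go.py .5375 .1636 .12
```

```text
t11.25 p [0.5141 0.0983 0.0461] yang 2.791 F [0.8 1.8 3.7] w 0.143 j [ 0.19  0.45  1.99  0.    0.7  -2.61] tilt [ 1.e-03  4.e-04 -1.e+00]
shift [-2.31  0.01 -2.46]
```

View pics/s10.png

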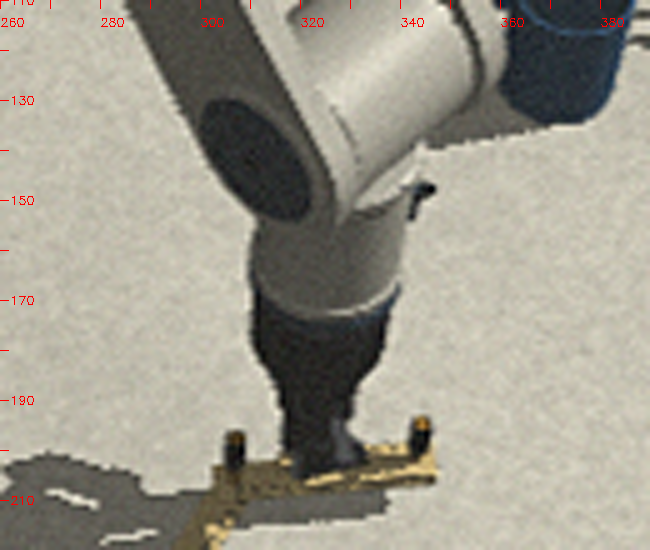

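Tip looks folded; the middle knob moved slightly. Releasing, rising and re-measuring.

{"op": "play_rows", "data": {
  "steps": [
    [[0, 0, 0], [0, 0, 0], 0],
    [[0, 0, 0], [0, 0, 0], 0],
    [[0, 0, 0], [0, 0, 0], 0],
    [[0, 0, 0], [0, 0, -1.5], 0],
    [[0, 0, 0], [0, 0, -2.5], 0],
    [[0, 0, 1], [-1, 0, -3.5], 0],
    [[0, 0, 1.2], [-1, 0, -3.5], 0],
    [[0, 0, 1.2], [-1, 0, -3.5], 0],
    [[0, 0, 1.2], [-1, 0, -3.5], 0]
  ]
}}

```text
time: 12.38
tool_pos: [0.5237, 0.1261, 0.1508]
orientation: [[-0.892, -0.452, -0.0], [-0.452, 0.892, -0.0], [0.0, 0.0, -1.0]]
ft_force: [-0.0, -0.3, -0.0]
width: 0.501
```

```bash
python3 -c "
from h import *
snap(10); crop('scene10',250,155,120,110,5,'pics/s11.png');crop('top10',180,160,150,80,5,'pics/t11.png')"; python3 go.py .5375 .1636 .12
```

```text
t12.47 p [0.5237 0.126  0.1507] yang 2.043 F [-0.1 -0.5 -0.1] w 0.498 j [ 0.23  0.31  1.89 -0.    0.93 -1.81] tilt [-3.e-04 -1.e-04 -1.e+00]
shift [-0.98  0.9   1.02]
```

View pics/s11.png

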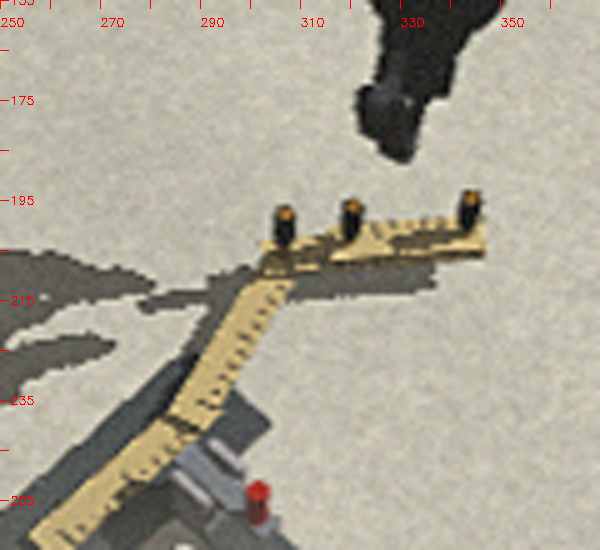

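View pics/t11.png

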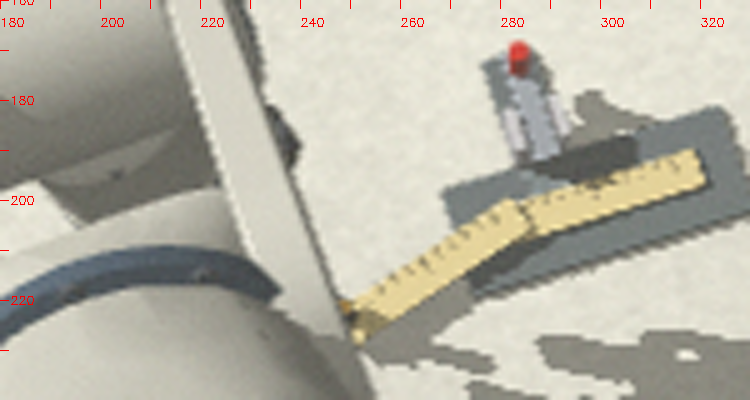

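Run:
```python
from h import *
np.set_printoptions(precision=4,suppress=True)
import fit
from scipy.optimize import least_squares
x=least_squares(fit.res,[.53,-.045,1.8,.3,.6,.6,-.08]).x
f=fr("scene10");t=fr("top10")
o=np.array([.25,-.4])
P={k:onz(f,*(np.array(q)-o),.076)[:2] for k,q in dict(ki=(307,197.4),kt=(320.4,196.2),km=(344,194.4)).items()}
print(P,np.linalg.norm(P["ki"]-P["km"]),np.linalg.norm(P["ki"]-P["kt"]))
ang=np.arctan2(*(P["km"]-P["ki"])[::-1]);print("mid bar ang",ang,"inner ang",x[2]+x[3],"fold_mid",x[2]+x[3]-ang)
print("ki from pivot",P["ki"]-x[:2],np.linalg.norm(P["ki"]-x[:2]),np.arctan2(*(P["ki"]-x[:2])[::-1]))
c=lambda u,v:(180+u/5,160+v/5)
for a,b in((c(537,235),c(706,185)),(c(530,205),c(697,150))):
    A=onz(t,*a,.014);B=onz(t,*b,.014);print("bar edge",A,B,np.arctan2(*(A-B)[1::-1]))
```

```text
{'ki': array([0.4958, 0.061 ]), 'kt': array([0.5152, 0.0953]), 'km': array([0.5504, 0.1553])} 0.10895625129096889 0.03941547338376258
mid bar ang 1.0462629593914528 inner ang 2.018196078726146 fold_mid 0.9719331193346934
ki from pivot [-0.0501  0.0993] 0.11123694185511435 2.037756503198542
bar edge [ 0.5332 -0.0574  0.014 ] [ 0.5493 -0.1629  0.014 ] 1.7227760003608918
bar edge [ 0.5521 -0.056   0.014 ] [ 0.5716 -0.1611  0.014 ] 1.7548446735929322
```

All three knobs are on one line, so the tip is fully folded. The middle bar is now at about 0.97 rad. Going to the middle knob.

```bash
python3 go.py .5504 .1553 .045 2.62
```

```text
t12.47 p [0.5237 0.126  0.1507] yang 2.043 F [-0.1 -0.5 -0.1] w 0.498 j [ 0.23  0.31  1.89 -0.    0.93 -1.81] tilt [-3.e-04 -1.e-04 -1.e+00]
shift [-1.24  0.46  3.52]
wz -0.577 or 2.565
```

{"op": "play_rows", "data": {
  "steps": [
    [[0, 0, -0.18], [-1.24, 0.46, 0], 0],
    [[0, 0, -0.36], [-1.24, 0.46, 0], 0],
    [[0, 0, -0.54], [-1.24, 0.46, 0.4], 0],
    [[0, 0, -0.58], [-1.24, 0.46, 1.0], 0],
    [[0, 0, -0.58], [-1.24, 0.46, 1.5], 0],
    [[0, 0, -0.58], [-1.24, 0.46, 1.5], 0]
  ]
}}

```text
time: 13.22
tool_pos: [0.5498, 0.1551, 0.1046]
orientation: [[-0.492, -0.87, -0.002], [-0.87, 0.492, -0.001], [0.002, 0.002, -1.0]]
ft_force: [0.5, -0.7, 1.1]
width: 0.498
```

```bash
python3 -c "
from h import *
snap(11); crop('scene11',280,110,120,110,5,'pics/s12.png')"; python3 go.py .5504 .1553 .045 2.62
```

```text
t13.32 p [0.5508 0.1553 0.106 ] yang 2.626 F [0.1 0.5 0.9] w 0.499 j [ 0.27  0.42  1.85  0.    0.87 -2.35] tilt [-1.e-04 -0.e+00 -1.e+00]
shift [0.01 0.01 2.03]
wz 0.006 or -3.135
```

View pics/s12.png

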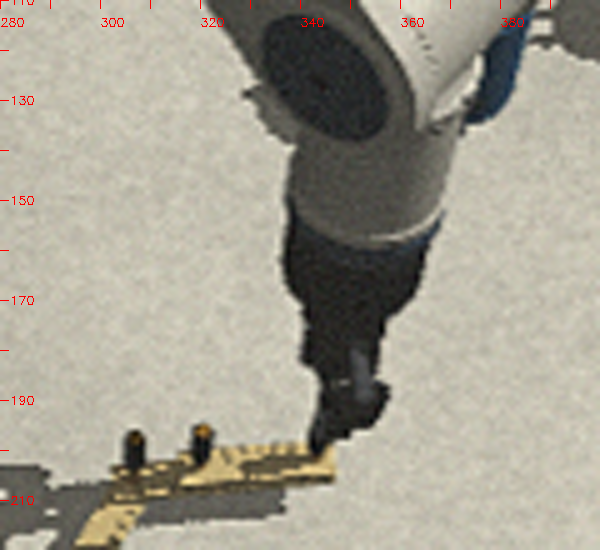

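{"op": "play_rows", "data": {
  "steps": [
    [[0, 0, 0], [0, 0, 1.0], 0],
    [[0, 0, 0], [0, 0, 1.7], 0],
    [[0, 0, 0], [0, 0, 2.0], 0],
    [[0, 0, 0], [0, 0, 2.0], -1],
    [[0, 0, 0], [0, 0, 2.0], -1],
    [[0, 0, 0], [0, 0, 2.0], -1],
    [[0, 0, 0], [0, 0, 2.0], -1],
    [[0, 0, 0], [0, 0, 2.0], -1]
  ]
}}

```text
time: 14.32
tool_pos: [0.5512, 0.1556, 0.0463]
orientation: [[-0.493, -0.87, 0.001], [-0.87, 0.493, 0.0], [-0.001, -0.001, -1.0]]
ft_force: [0.3, 1.0, 0.8]
width: 0.139
```

```bash
python3 -c "
from h import *
snap(12); crop('scene12',280,130,120,110,5,'pics/s13.png')"; python3 go.py; python3 arc.py .4965 .061 .11 -1.1 .12
```

```text
t14.43 p [0.5512 0.1556 0.0462] yang 2.626 F [1.6 1.8 2.9] w 0.142 j [ 0.27  0.51  1.88  0.    0.75 -2.35] tilt [ 1.1e-03  4.0e-04 -1.0e+00]
r now 0.109269762337549 ang 1.0464415043520816
[[0, 0, 0.12], [0.01, -0.45, 0], -1], [[0, 0, 0.24], [0.09, -0.89, 0], -1], [[0, 0, 0.37], [0.23, -1.31, 0], -1], [[0, 0, 0.49], [0.42, -1.72, 0], -1], [[0, 0, 0.61], [0.66, -2.10, 0], -1], [[0, 0, 0.73], [0.94, -2.45, 0], -1], [[0, 0, 0.86], [1.26, -2.76, 0], -1], [[0, 0, 0.98], [1.62, -3.03, 0], -1], [[0, 0, 1.10], [2.01, -3.25, 0], -1],
```

View pics/s13.png

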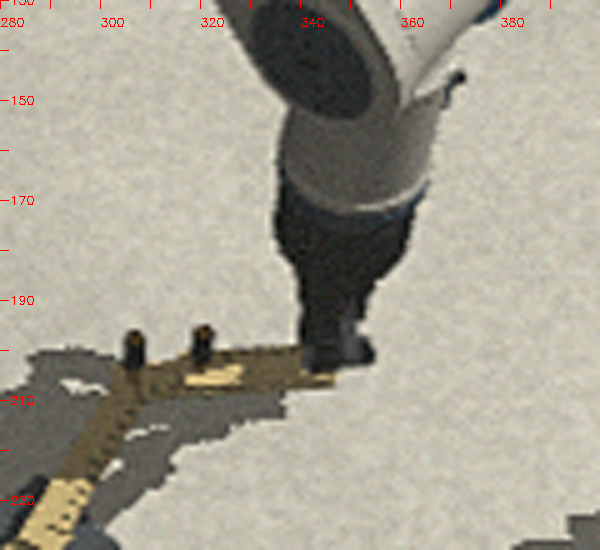

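Middle knob is gripped. Sweeping clockwise, first half.

{"op": "play_rows", "data": {
  "steps": [
    [[0, 0, 0.12], [0.01, -0.45, 0], -1],
    [[0, 0, 0.24], [0.09, -0.89, 0], -1],
    [[0, 0, 0.37], [0.23, -1.31, 0], -1],
    [[0, 0, 0.49], [0.42, -1.72, 0], -1],
    [[0, 0, 0.61], [0.66, -2.1, 0], -1],
    [[0, 0, 0.73], [0.94, -2.45, 0], -1],
    [[0, 0, 0.86], [1.26, -2.76, 0], -1],
    [[0, 0, 0.98], [1.62, -3.03, 0], -1],
    [[0, 0, 1.1], [2.01, -3.25, 0], -1]
  ]
}}

```text
time: 15.55
tool_pos: [0.6059, 0.0544, 0.0462]
orientation: [[-0.999, 0.049, 0.0], [0.049, 0.999, 0.0], [-0.0, 0.0, -1.0]]
ft_force: [-1.8, 1.0, 5.8]
width: 0.139
```

```bash
python3 -c "
from h import *
snap(13); crop('scene13',260,140,120,110,5,'pics/s14.png')"; python3 go.py
```

```text
t15.65 p [0.6058 0.0536 0.0462] yang 1.522 F [-1.   0.2  5.1] w 0.143 j [ 0.09  0.55  1.8  -0.    0.79 -1.44] tilt [ 0.e+00 -4.e-04 -1.e+00]
```

View pics/s14.png

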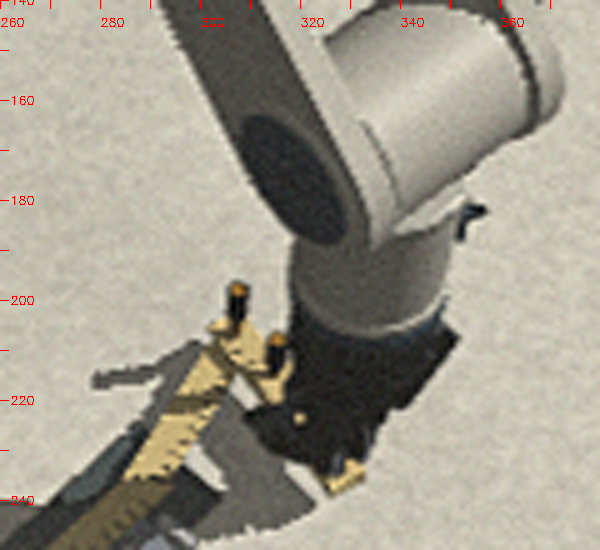

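```bash
python3 arc.py .4968 .061 .11 -1.09 .12
```

```text
r now 0.10927839133576688 ang -0.0676543003811274
[[0, 0, 0.12], [0.01, -0.44, 0], -1], [[0, 0, 0.24], [0.10, -0.88, 0], -1], [[0, 0, 0.36], [0.24, -1.30, 0], -1], [[0, 0, 0.48], [0.43, -1.70, 0], -1], [[0, 0, 0.61], [0.67, -2.07, 0], -1], [[0, 0, 0.73], [0.95, -2.42, 0], -1], [[0, 0, 0.85], [1.27, -2.73, 0], -1], [[0, 0, 0.97], [1.62, -2.99, 0], -1], [[0, 0, 1.09], [2.01, -3.21, 0], -1],
```

{"op": "play_rows", "data": {
  "steps": [
    [[0, 0, 0.12], [0.01, -0.44, 0], -1],
    [[0, 0, 0.24], [0.1, -0.88, 0], -1],
    [[0, 0, 0.36], [0.24, -1.3, 0], -1],
    [[0, 0, 0.48], [0.43, -1.7, 0], -1],
    [[0, 0, 0.61], [0.67, -2.07, 0], -1],
    [[0, 0, 0.73], [0.95, -2.42, 0], -1],
    [[0, 0, 0.85], [1.27, -2.73, 0], -1],
    [[0, 0, 0.97], [1.62, -2.99, 0], -1],
    [[0, 0, 1.09], [2.01, -3.21, 0], -1],
    [[0, 0, 1.09], [2.01, -3.21, 0], -1]
  ]
}}

```text
time: 16.9
tool_pos: [0.5421, -0.0377, 0.0465]
orientation: [[-0.419, 0.908, 0.003], [0.908, 0.419, 0.002], [0.001, 0.003, -1.0]]
ft_force: [3.4, 8.9, 2.5]
width: 0.143
```

```bash
python3 -c "
from h import *
snap(14); crop('scene14',250,160,120,110,5,'pics/s15.png')"; python3 go.py
```

```text
t17.00 p [ 0.5421 -0.0377  0.0464] yang 0.435 F [2.6 7.9 3.2] w 0.145 j [-0.07  0.48  1.94  0.    0.72 -0.51] tilt [ 0.002   0.0015 -1.    ]
```

View pics/s15.png

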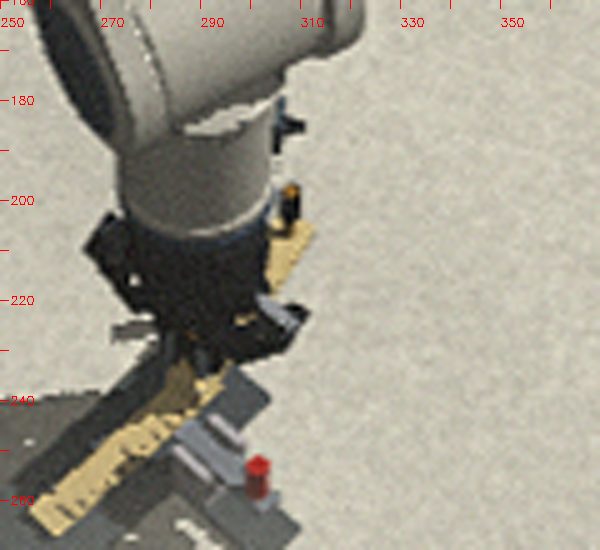

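Force rose to about 8 N, which fits the stop. Releasing and rising.

{"op": "play_rows", "data": {
  "steps": [
    [[0, 0, 0], [0, 0, 0], -0.4],
    [[0, 0, 0], [0, 0, 0], -0.4],
    [[0, 0, 0], [0, 0, -1], -0.4],
    [[0, 0, 0], [0, 0, -2.5], -0.4],
    [[0, 0, 0], [0, 0, -3], 0],
    [[0, 0, 0], [-2.3, -1.4, -3], 0],
    [[0, 0, 0], [-2.3, -1.4, -3], 0],
    [[0, 0, 0], [-2.3, -1.4, -3], 0]
  ]
}}

```text
time: 18.0
tool_pos: [0.5315, -0.1199, 0.1351]
orientation: [[-0.42, 0.908, -0.001], [0.908, 0.42, 0.0], [0.001, -0.001, -1.0]]
ft_force: [0.4, 0.2, 0.1]
width: 0.499
```

```bash
python3 -c "
from h import *
snap(15); crop('scene15',240,165,120,110,5,'pics/s16.png');crop('top15',200,160,150,80,5,'pics/t16.png')"; python3 go.py
```

```text
t18.10 p [ 0.5318 -0.1185  0.1352] yang 0.435 F [-0.6  0.1 -0.1] w 0.501 j [-0.22  0.35  1.89  0.    0.91 -0.66] tilt [-1.2e-03  6.0e-04 -1.0e+00]
```

View pics/s16.png

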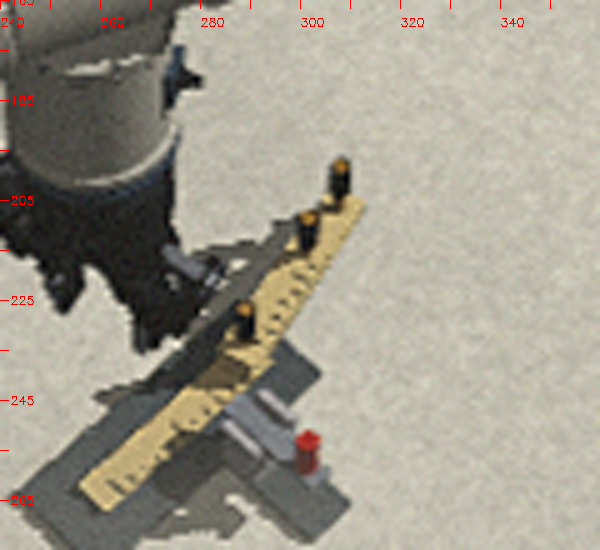

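View pics/t16.png

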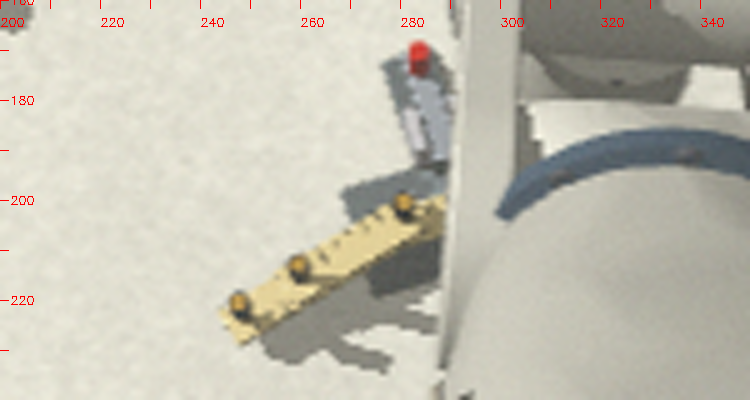

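```bash
python3 - <<'E'
from h import *
from scipy.optimize import least_squares
np.set_printoptions(precision=4,suppress=True)
f=fr("scene15");t=fr("top15")
q=dict(ki=((308,197.6),(247.6,220)),kt=((301.6,208.2),(259.4,212.7)),km=((289,226.4),(280.6,200.2)))
P={}
for k,(a,b) in q.items():
    A=onz(f,*a,.076)[:2];B=onz(t,*b,.076)[:2];P[k]=(A+B)/2;print(k,A,B,P[k],tri(f,a,t,b))
d=P["km"]-P["ki"];print(np.hypot(*d),np.arctan2(*d[::-1]));d=P["kt"]-P["ki"];print(np.hypot(*d),np.arctan2(*d[::-1]))
E
python3 go.py .4975 .060 .045 .48
```

```text
ki [0.4974 0.0644] [0.4986 0.0623] [0.498  0.0633] [0.4984 0.0627 0.0786]
kt [0.5154 0.0279] [0.5147 0.0267] [0.515  0.0273] [0.515  0.0273 0.0759]
km [ 0.5426 -0.0364] [ 0.5422 -0.0378] [ 0.5424 -0.0371] [ 0.5424 -0.0372  0.0763]
0.10980588799924555 -1.1547045949166639
0.03989154046395588 -1.129355022073387
t18.10 p [ 0.5318 -0.1185  0.1352] yang 0.435 F [-0.6  0.1 -0.1] w 0.501 j [-0.22  0.35  1.89  0.    0.91 -0.66] tilt [-1.2e-03  6.0e-04 -1.0e+00]
shift [5.88 1.47 3.01]
wz -0.045 or 3.097
```

{"op": "play_rows", "data": {
  "steps": [
    [[0, 0, 0.18], [2, 0.5, 0], 0],
    [[0, 0, 0.36], [4, 1, 0], 0],
    [[0, 0, 0.54], [5.95, 1.52, 0], 0],
    [[0, 0, 0.72], [5.95, 1.52, 0], 0],
    [[0, 0, 0.9], [5.95, 1.52, 0], 0],
    [[0, 0, 1.08], [5.95, 1.52, 0], 0],
    [[0, 0, 1.26], [5.95, 1.52, 0], 0],
    [[0, 0, 1.44], [5.95, 1.52, 0], 0],
    [[0, 0, 1.6], [5.95, 1.52, 0], 0],
    [[0, 0, 1.78], [5.95, 1.52, 0], 0],
    [[0, 0, 1.96], [5.95, 1.52, 0], 0],
    [[0, 0, 2.14], [5.95, 1.52, 0], 0]
  ]
}}

```text
time: 19.6
tool_pos: [0.4978, 0.0632, 0.1355]
orientation: [[0.991, -0.137, -0.001], [-0.137, -0.991, 0.0], [-0.001, -0.0, -1.0]]
ft_force: [-0.0, -1.4, 0.2]
width: 0.498
```

```bash
python3 -c "
from h import *
snap(16)"; python3 go.py .498 .0628 .045 -2.5
```

```text
t19.70 p [0.4978 0.0631 0.1355] yang -1.705 F [-0.2 -0.6 -0.9] w 0.497 j [0.12 0.28 1.98 0.   0.88 1.83] tilt [-7.e-04  2.e-04 -1.e+00]
shift [0.01 0.01 3.02]
wz 0.795 or -2.347
```

{"op": "play_rows", "data": {
  "steps": [
    [[0, 0, 0.18], [0, 0, 0], 0],
    [[0, 0, 0.36], [0, 0, 0], 0],
    [[0, 0, 0.54], [0, 0, 0], 0],
    [[0, 0, 0.72], [0, 0, 0], -0.2],
    [[0, 0, 0.8], [0, 0, 0.7], -0.2],
    [[0, 0, 0.8], [0, 0, 1.2], -0.2],
    [[0, 0, 0.8], [0, 0, 1.2], -0.2]
  ]
}}

```text
time: 20.58
tool_pos: [0.4971, 0.0623, 0.0986]
orientation: [[0.599, -0.801, -0.003], [-0.801, -0.599, -0.0], [-0.001, 0.002, -1.0]]
ft_force: [0.6, -0.1, 0.3]
width: 0.403
```

```bash
python3 -c "
from h import *
snap(17); crop('scene17',240,130,120,110,5,'pics/s17.png')"; python3 go.py .498 .0628 .045 -2.5
```

```text
t20.68 p [0.4983 0.0623 0.0999] yang -2.501 F [-0.1  0.   0.9] w 0.397 j [0.12 0.34 2.   0.   0.8  2.62] tilt [-4.e-04 -0.e+00 -1.e+00]
shift [-0.02 -0.    1.83]
wz -0.001 or 3.14
```

View pics/s17.png

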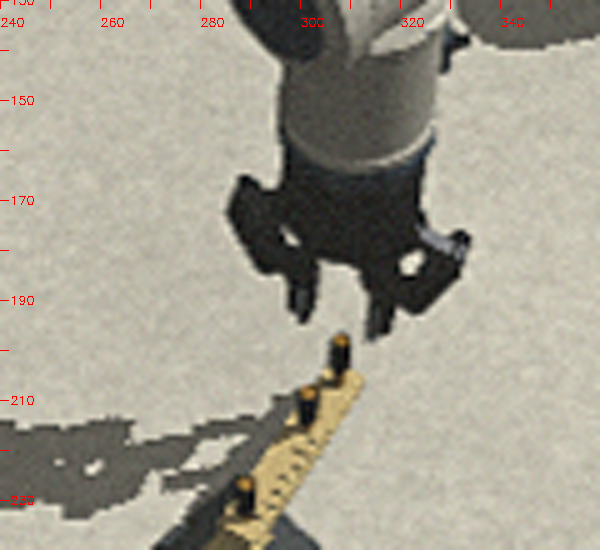

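Fingers straddle the inner knob. Descending and closing.

{"op": "play_rows", "data": {
  "steps": [
    [[0, 0, 0], [0, 0, 0.9], -0.2],
    [[0, 0, 0], [0, 0, 1.6], -0.2],
    [[0, 0, 0], [0, 0, 1.8], -0.2],
    [[0, 0, 0], [0, 0, 1.8], -1],
    [[0, 0, 0], [0, 0, 1.8], -1],
    [[0, 0, 0], [0, 0, 1.8], -1],
    [[0, 0, 0], [0, 0, 1.8], -1],
    [[0, 0, 0], [0, 0, 1.8], -1]
  ],
  "force": 25
}}

```text
time: 21.68
tool_pos: [0.4987, 0.0622, 0.0463]
orientation: [[0.595, -0.804, 0.001], [-0.804, -0.595, 0.0], [0.0, -0.001, -1.0]]
ft_force: [-0.2, 1.5, 3.8]
width: 0.142
```

```bash
python3 go.py; python3 arc.py .5423 -.0375 .11 1.32 .12 .92
```

```text
t21.68 p [0.4987 0.0622 0.0463] yang -2.504 F [-0.2  1.5  3.8] w 0.142 j [0.12 0.43 2.03 0.   0.68 2.63] tilt [ 1.e-03  2.e-04 -1.e+00]
r now 0.10885458545280172 ang 1.9831498041534126
[[0, 0, -0.11], [-0.11, 0.43, 0], -1], [[0, 0, -0.22], [-0.13, 0.86, 0], -1], [[0, 0, -0.33], [-0.10, 1.30, 0], -1], [[0, 0, -0.44], [-0.01, 1.73, 0], -1], [[0, 0, -0.55], [0.12, 2.15, 0], -1], [[0, 0, -0.66], [0.31, 2.55, 0], -1], [[0, 0, -0.77], [0.54, 2.93, 0], -1], [[0, 0, -0.88], [0.82, 3.27, 0], -1], [[0, 0, -0.99], [1.13, 3.58, 0], -1], [[0, 0, -1.10], [1.48, 3.84, 0], -1], [[0, 0, -1.21], [1.86, 4.07, 0], -1],
```

```bash
python3 -c "
from h import *
t=fr('top0')
for p in[(315,260),(326,275),(320,267)]:
    q=onz(t,*p,.02);print(q,np.hypot(q[0]-.5423,q[1]+.0375))"
```

```text
[ 0.36508348 -0.11324448  0.02      ] 0.19272498399635798
[ 0.31837019 -0.1375978   0.02      ] 0.2452837697477709
[ 0.34324051 -0.1242796   0.02      ] 0.21715289468111
```

{"op": "play_rows", "data": {
  "steps": [
    [[0, 0, -0.11], [-0.11, 0.43, 0], -1],
    [[0, 0, -0.22], [-0.13, 0.86, 0], -1],
    [[0, 0, -0.33], [-0.1, 1.3, 0], -1],
    [[0, 0, -0.44], [-0.01, 1.73, 0], -1],
    [[0, 0, -0.55], [0.12, 2.15, 0], -1],
    [[0, 0, -0.66], [0.31, 2.55, 0], -1],
    [[0, 0, -0.77], [0.54, 2.93, 0], -1],
    [[0, 0, -0.88], [0.82, 3.27, 0], -1],
    [[0, 0, -0.99], [1.13, 3.58, 0], -1],
    [[0, 0, -1.1], [1.48, 3.84, 0], -1],
    [[0, 0, -1.21], [1.86, 4.07, 0], -1]
  ]
}}

```text
time: 23.05
tool_pos: [0.4353, -0.0559, 0.0464]
orientation: [[0.961, 0.277, 0.004], [0.277, -0.961, -0.0], [0.004, 0.001, -1.0]]
ft_force: [6.3, 3.2, -0.8]
width: 0.139
```

```bash
python3 -c "
from h import *
snap(18); crop('scene18',220,150,120,110,5,'pics/s18.png')"; python3 go.py; python3 arc.py .5423 -.0375 .11 1.36 .125 1
```

```text
t23.15 p [ 0.4354 -0.0564  0.0463] yang -1.293 F [ 5.6 -0.1 -0.8] w 0.142 j [-0.13  0.36  2.17 -0.    0.61  1.16] tilt [ 3.8e-03 -6.0e-04 -1.0e+00]
r now 0.10858499529760865 ang -2.9662313356080596
[[0, 0, -0.12], [-0.07, 0.45, 0], -1], [[0, 0, -0.25], [-0.03, 0.90, 0], -1], [[0, 0, -0.37], [0.07, 1.34, 0], -1], [[0, 0, -0.49], [0.21, 1.77, 0], -1], [[0, 0, -0.62], [0.41, 2.18, 0], -1], [[0, 0, -0.74], [0.66, 2.56, 0], -1], [[0, 0, -0.87], [0.95, 2.90, 0], -1], [[0, 0, -0.99], [1.28, 3.21, 0], -1], [[0, 0, -1.11], [1.65, 3.48, 0], -1], [[0, 0, -1.24], [2.05, 3.69, 0], -1], [[0, 0, -1.36], [2.47, 3.86, 0], -1],
```

View pics/s18.png

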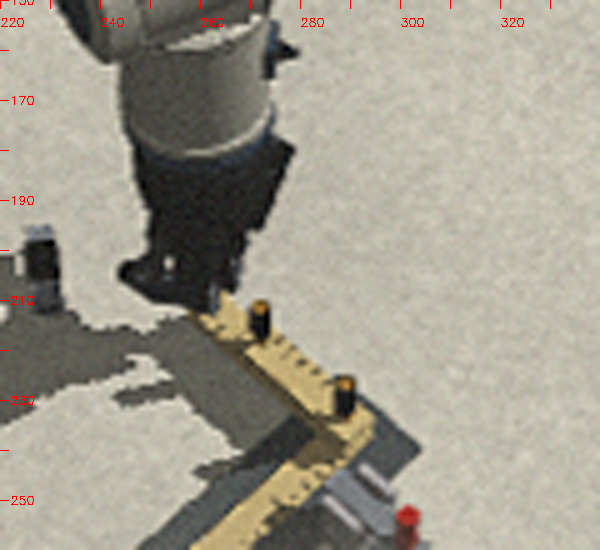

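```bash
python3 arc.py .5439 -.0381 .11 1.5 .125 1
```

```text
r now 0.11005921683437682 ang -2.9741357120399994
[[0, 0, -0.12], [-0.02, 0.46, 0], -1], [[0, 0, -0.25], [0.02, 0.91, 0], -1], [[0, 0, -0.38], [0.11, 1.36, 0], -1], [[0, 0, -0.50], [0.25, 1.80, 0], -1], [[0, 0, -0.62], [0.45, 2.21, 0], -1], [[0, 0, -0.75], [0.70, 2.59, 0], -1], [[0, 0, -0.88], [1.00, 2.94, 0], -1], [[0, 0, -1.00], [1.34, 3.25, 0], -1], [[0, 0, -1.12], [1.71, 3.52, 0], -1], [[0, 0, -1.25], [2.11, 3.73, 0], -1], [[0, 0, -1.38], [2.54, 3.90, 0], -1], [[0, 0, -1.50], [2.99, 4.01, 0], -1],
```

{"op": "play_rows", "data": {
  "steps": [
    [[0, 0, -0.12], [-0.02, 0.46, 0], -1],
    [[0, 0, -0.25], [0.02, 0.91, 0], -1],
    [[0, 0, -0.38], [0.11, 1.36, 0], -1],
    [[0, 0, -0.5], [0.25, 1.8, 0], -1],
    [[0, 0, -0.62], [0.45, 2.21, 0], -1],
    [[0, 0, -0.75], [0.7, 2.59, 0], -1],
    [[0, 0, -0.88], [1.0, 2.94, 0], -1],
    [[0, 0, -1.0], [1.34, 3.25, 0], -1],
    [[0, 0, -1.12], [1.71, 3.52, 0], -1],
    [[0, 0, -1.25], [2.11, 3.73, 0], -1],
    [[0, 0, -1.38], [2.54, 3.9, 0], -1],
    [[0, 0, -1.5], [2.99, 4.01, 0], -1]
  ]
}}

```text
time: 24.65
tool_pos: [0.5525, -0.1459, 0.0461]
orientation: [[-0.206, 0.979, -0.001], [0.979, 0.206, 0.001], [0.001, -0.001, -1.0]]
ft_force: [-1.5, 3.5, 4.6]
width: 0.143
```

```bash
python3 -c "
from h import *
snap(19); crop('scene19',220,170,120,110,5,'pics/s19.png');crop('top19',220,150,150,90,5,'pics/t19.png')"; python3 go.py; python3 arc.py .5439 -.0381 .11 .1 .1 0
```

```text
t24.75 p [ 0.5537 -0.1457  0.0461] yang 0.207 F [0.4 3.5 5.4] w 0.143 j [-0.26  0.51  1.88  0.    0.75 -0.47] tilt [ 7.e-04  6.e-04 -1.e+00]
r now 0.1080900139154175 ang -1.4802658089990568
[[0, 0, -0.00], [-0.09, 0.36, 0], -1],
```

View pics/s19.png

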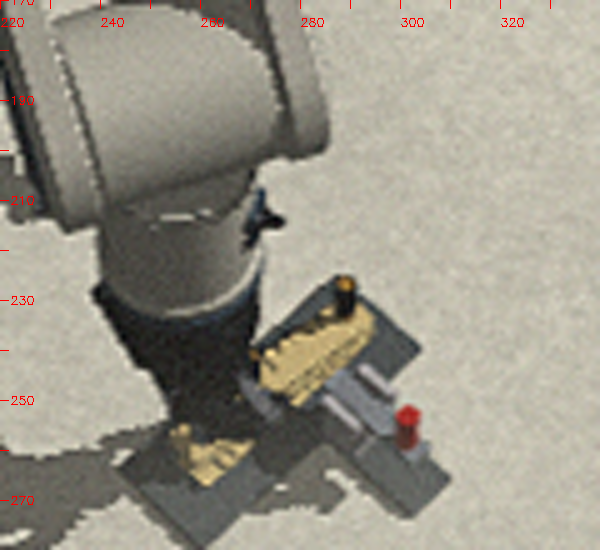

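View pics/t19.png

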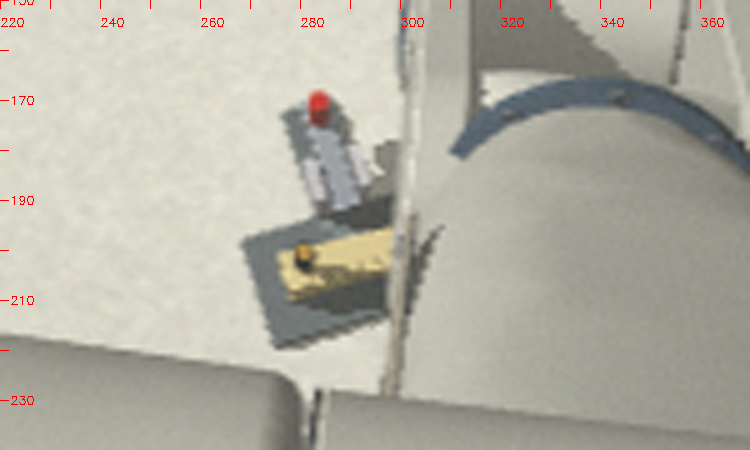

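{"op": "play_rows", "data": {
  "steps": [
    [[0, 0, 0], [0, 0.1, 0], -1],
    [[0, 0, 0], [0, 0.2, 0], -1],
    [[0, 0, 0], [-0.02, 0.3, 0], -1],
    [[0, 0, 0], [-0.02, 0.3, 0], -1]
  ]
}}

```text
time: 25.25
tool_pos: [0.5606, -0.1448, 0.046]
orientation: [[-0.202, 0.979, -0.002], [0.979, 0.202, 0.0], [0.001, -0.001, -1.0]]
ft_force: [-1.9, 1.0, 8.9]
width: 0.142
```

```bash
python3 go.py
```

```text
t25.25 p [ 0.5606 -0.1448  0.046 ] yang 0.203 F [-1.9  1.   8.9] w 0.142 j [-0.26  0.52  1.86 -0.    0.76 -0.46] tilt [-1.6e-03  4.0e-04 -1.0e+00]
```

{"op": "play_rows", "data": {
  "steps": [
    [[0, 0, 0], [0, 0.08, 0], -1],
    [[0, 0, 0], [0, 0.16, 0], -1],
    [[0, 0, 0], [-0.02, 0.24, 0], -1],
    [[0, 0, 0], [-0.02, 0.24, 0], -1]
  ]
}}

```text
time: 25.75
tool_pos: [0.5619, -0.1446, 0.0454]
orientation: [[-0.202, 0.979, -0.013], [0.979, 0.202, 0.0], [0.003, -0.012, -1.0]]
ft_force: [-22.8, -7.2, 21.9]
width: 0.139
```

```bash
python3 go.py
```

```text
t25.75 p [ 0.5619 -0.1446  0.0454] yang 0.204 F [-22.8  -7.2  21.9] w 0.139 j [-0.25  0.53  1.85 -0.    0.78 -0.45] tilt [-1.270e-02  4.000e-04 -9.999e-01]
```

The 23 N force shows it's at the stop. Relaxing, releasing, rising and stepping aside to check.

{"op": "play_rows", "data": {
  "steps": [
    [[0, 0, 0], [0, -0.18, -0.05], -1],
    [[0, 0, 0], [0, -0.18, -0.05], -0.4],
    [[0, 0, 0], [0, -0.18, -0.05], -0.4],
    [[0, 0, 0], [0, -0.18, -0.05], -0.4],
    [[0, 0, 0], [0, -0.18, -1.2], -0.4],
    [[0, 0, 0], [0, -0.18, -3], -0.4],
    [[0, 0, 0], [-3.5, -1.5, -3], -0.6],
    [[0, 0, 0], [-3.5, -1.5, -3], -0.6],
    [[0, 0, 0], [-3.5, -1.5, -3], -0.6]
  ]
}}

```text
time: 26.88
tool_pos: [0.5458, -0.2594, 0.136]
orientation: [[-0.201, 0.98, 0.001], [0.98, 0.201, -0.001], [-0.001, 0.001, -1.0]]
ft_force: [0.6, 0.2, 0.0]
width: 0.199
```

```bash
python3 -c "
from h import *
snap(20); crop('scene20',220,190,120,110,5,'pics/s20.png');crop('top20',220,150,150,90,5,'pics/t20.png')"; python3 go.py
```

```text
t26.98 p [ 0.5458 -0.2566  0.1356] yang 0.204 F [-0.2 -0.3  0.1] w 0.201 j [-0.44  0.42  1.76  0.    0.95 -0.65] tilt [-3.e-04  4.e-04 -1.e+00]
```

View pics/s20.png

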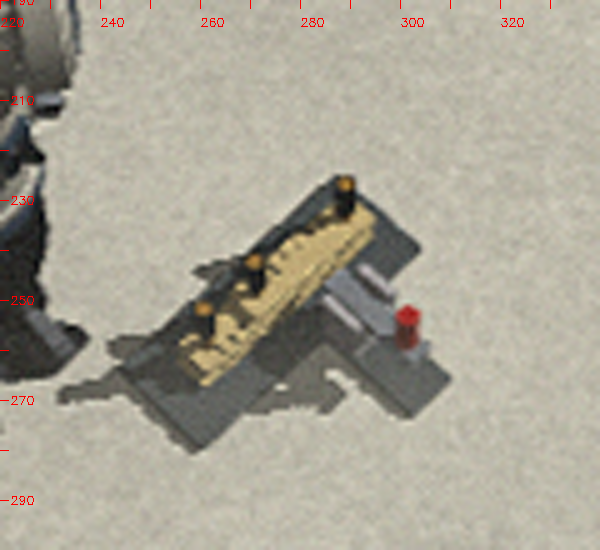

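View pics/t20.png

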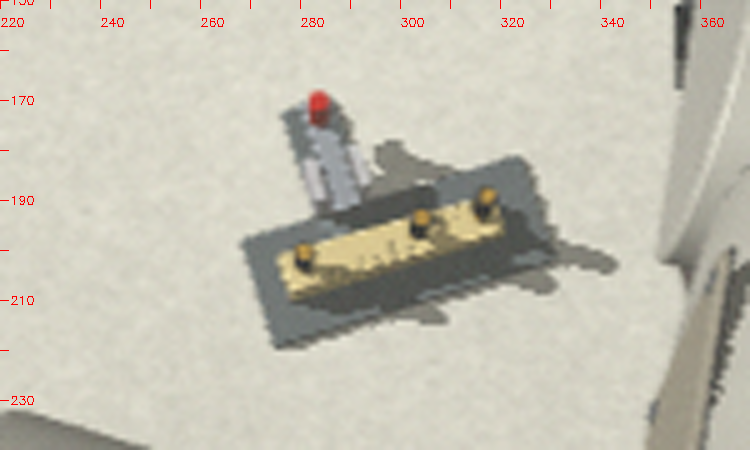

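The three knobs lie in line over the dock, so the stack is folded. Next, the bolt.

```bash
python3 - <<'E'
from h import *
f=fr("scene20");t=fr("top20")
for k,a,b in(("ki",(260.8,252),(317.4,188)),("kt",(271,242),(304.2,193)),("km",(289,226.6),(280.8,200.3)),("bolt",(301.4,252.2),(283.6,169.3))):
    z=.08 if k=="bolt" else .076
    print(k,onz(f,*a,z),onz(t,*b,z),tri(f,a,t,b))
E
python3 go.py .628 -.0585 .1 .167
```

```text
ki [ 0.56233539 -0.14563572  0.076     ] [ 0.56279806 -0.14723518  0.076     ] [ 0.56269042 -0.14650468  0.07753404]
kt [ 0.55345497 -0.10557502  0.076     ] [ 0.55354269 -0.10752904  0.076     ] [ 0.55362382 -0.10666262  0.0773231 ]
km [ 0.54311795 -0.03678937  0.076     ] [ 0.54178099 -0.03832203  0.076     ] [ 0.54241404 -0.03748189  0.0753801 ]
bolt [ 0.62874214 -0.05686505  0.08      ] [ 0.63069645 -0.05926169  0.08      ] [ 0.62981685 -0.05852588  0.08365507]
t26.98 p [ 0.5458 -0.2566  0.1356] yang 0.204 F [-0.2 -0.3  0.1] w 0.201 j [-0.44  0.42  1.76  0.    0.95 -0.65] tilt [-3.e-04  4.e-04 -1.e+00]
shift [5.91 4.02 1.19]
wz 0.037 or -3.104
```

{"op": "play_rows", "data": {
  "steps": [
    [[0, 0, 0.04], [2, 1.5, 0], -0.1],
    [[0, 0, 0.04], [4, 3, 0], -0.1],
    [[0, 0, 0.04], [5.9, 4.06, 0], -0.1],
    [[0, 0, 0.04], [5.9, 4.06, 0], -0.1],
    [[0, 0, 0.04], [5.9, 4.06, 1], -0.1],
    [[0, 0, 0.04], [5.9, 4.06, 1], -0.1]
  ]
}}

```text
time: 27.72
tool_pos: [0.6271, -0.0563, 0.1037]
orientation: [[-0.167, 0.986, -0.005], [0.986, 0.167, 0.001], [0.001, -0.005, -1.0]]
ft_force: [0.2, -0.0, -0.4]
width: 0.45
```

```bash
python3 -c "
from h import *
snap(21); crop('scene21',240,170,120,110,5,'pics/s21.png')"; python3 go.py .6293 -.0582 .058 .167
```

```text
t27.82 p [ 0.6288 -0.0576  0.106 ] yang 0.167 F [ 0.8 -1.   0.4] w 0.451 j [-0.09  0.5   1.72  0.    0.93 -0.26] tilt [-9.e-04  1.e-04 -1.e+00]
shift [-0.02  0.01  1.6 ]
wz -0.0 or 3.141
```

View pics/s21.png

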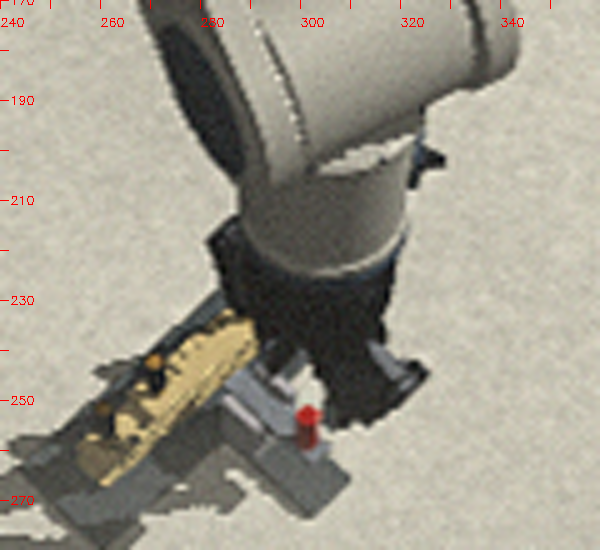

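{"op": "play_rows", "data": {
  "steps": [
    [[0, 0, 0], [0, 0, 0.8], -0.1],
    [[0, 0, 0], [0, 0, 1.4], -0.1],
    [[0, 0, 0], [0, 0, 1.6], -0.1],
    [[0, 0, 0], [0, 0, 1.6], -1],
    [[0, 0, 0], [0, 0, 1.6], -1],
    [[0, 0, 0], [0, 0, 1.6], -1],
    [[0, 0, 0], [0, 0, 1.6], -1],
    [[0, 0, 0], [0, 0, 1.6], -1]
  ]
}}

```text
time: 28.82
tool_pos: [0.6294, -0.0584, 0.0583]
orientation: [[-0.165, 0.986, 0.001], [0.986, 0.165, -0.0], [-0.0, 0.001, -1.0]]
ft_force: [-0.3, -1.4, 2.3]
width: 0.138
```

```bash
python3 go.py
```

```text
t28.82 p [ 0.6294 -0.0584  0.0583] yang 0.166 F [-0.3 -1.4  2.3] w 0.138 j [-0.09  0.56  1.74 -0.    0.84 -0.26] tilt [ 8.e-04 -2.e-04 -1.e+00]
```

Red knob gripped. Pushing it in.

{"op": "play_rows", "data": {
  "steps": [
    [[0, 0, 0], [0, -0.25, 0], -1],
    [[0, 0, 0], [0, -0.5, 0], -1],
    [[0, 0, 0], [0, -0.75, 0], -1],
    [[0, 0, 0], [0, -1.0, 0], -1],
    [[0, 0, 0], [0, -1.2, 0], -1],
    [[0, 0, 0], [0, -1.35, 0], -1],
    [[0, 0, 0], [0, -1.45, 0], -1],
    [[0, 0, 0], [0, -1.45, 0], -1]
  ]
}}

```text
time: 29.82
tool_pos: [0.5858, -0.0657, 0.0582]
orientation: [[-0.165, 0.986, 0.0], [0.986, 0.165, -0.0], [-0.0, 0.0, -1.0]]
ft_force: [0.9, -0.5, 5.8]
width: 0.14
```

```bash
python3 go.py .6294 -.0584 .0583
```

```text
t29.82 p [ 0.5858 -0.0657  0.0582] yang 0.166 F [ 0.9 -0.5  5.8] w 0.140 j [-0.11  0.51  1.84 -0.    0.79 -0.28] tilt [ 4.e-04 -1.e-04 -1.e+00]
shift [-0.    1.47 -0.  ]
```

{"op": "play_rows", "data": {
  "steps": [
    [[0, 0, 0], [0, -0.06, 0], -1],
    [[0, 0, 0], [0, -0.12, 0], -1],
    [[0, 0, 0], [0, -0.12, 0], -1]
  ]
}}

```text
time: 30.2
tool_pos: [0.5855, -0.0658, 0.0585]
orientation: [[-0.165, 0.986, 0.007], [0.986, 0.165, 0.0], [-0.001, 0.007, -1.0]]
ft_force: [12.3, 3.2, -2.2]
width: 0.139
```

```bash
python3 go.py .6294 -.0584 .0583
```

```text
t30.20 p [ 0.5855 -0.0658  0.0585] yang 0.166 F [12.3  3.2 -2.2] w 0.139 j [-0.12  0.51  1.84  0.    0.78 -0.28] tilt [ 6.6e-03  3.0e-04 -1.0e+00]
shift [0.   1.48 0.02]
```

Stop reached (12 N). Backing off, releasing and clearing out.

{"op": "play_rows", "data": {
  "steps": [
    [[0, 0, 0], [0, 0.1, 0], -1],
    [[0, 0, 0], [0, 0.1, 0], -0.45],
    [[0, 0, 0], [0, 0.1, 0], -0.45],
    [[0, 0, 0], [0, 0.1, 0], -0.45],
    [[0, 0, 0], [0, 0.1, -1], -0.45],
    [[0, 0, 0], [0, 0.1, -3], -0.45],
    [[0, 0, 0], [5, 0.1, -3.5], -0.45],
    [[0, 0, 0], [5, 0.1, -3.5], -0.45],
    [[0, 0, 0], [5, 0.1, -3.5], -0.45],
    [[0, 0, 0], [5, 0.1, -3.5], -0.45]
  ]
}}

```text
time: 31.45
tool_pos: [0.5603, 0.0839, 0.163]
orientation: [[-0.168, 0.986, -0.0], [0.986, 0.168, 0.0], [0.0, 0.0, -1.0]]
ft_force: [-0.2, -0.6, 1.1]
width: 0.275
```

```bash
python3 -c "
from h import *
snap(22); crop('scene22',240,190,100,100,6,'pics/s22.png');crop('top22',250,150,180,100,4,'pics/t22.png')
import cv2;cv2.imwrite('pics/f22.png',fr('scene22')['image'][:,:,::-1])"; python3 go.py
```

```text
t31.55 p [0.5606 0.082  0.1626] yang 0.167 F [ 0.7 -0.4 -0.2] w 0.270 j [ 0.14  0.34  1.82 -0.    0.98 -0.02] tilt [-3.e-04 -4.e-04 -1.e+00]
```

View pics/s22.png

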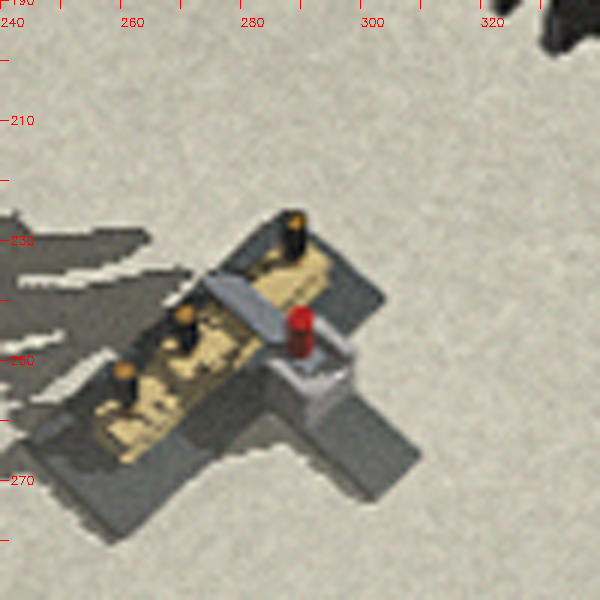

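View pics/t22.png

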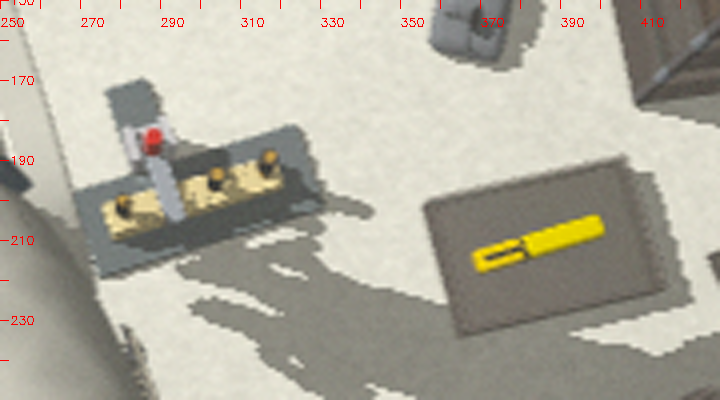

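View pics/f22.png

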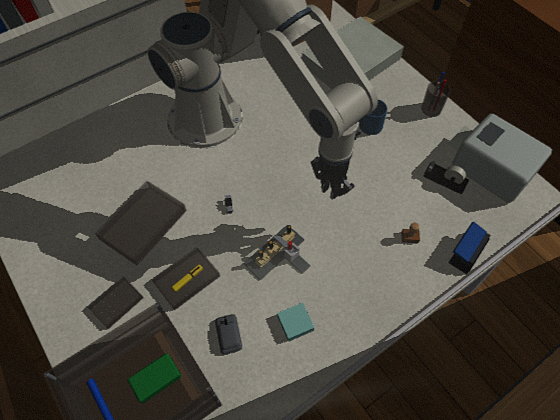

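The bolt lies across the folded stack, the highlighter is near the middle of the tray (top view (380,212)), and other items are where they were. Handing in.

```bash
python3 -c "
from cell import bot
print(bot.hand_in())"; python3 go.py
```

```text
the job is handed in; nothing more can be done
None
the job is handed in; nothing more can be done
```

The job is done and handed in at about 31.6 s of the 72 s allowed; the hand-in gave no verdict.

**What I did:** I laid the highlighter in the middle-sized smoky tray. I then folded the tip, middle and inner sections in that order by their knobs, and pushed the bolt in last.

**Last checks:**
- **Highlighter:** in the final pictures it lies flat and released near the middle of the tray.
- **Folded stack:** the three knobs stand in line over the dock. Measured from the pictures, the tip knob is about 0.04 rad off the line through the other two. That is close to measurement noise and well inside the 0.16 rad allowed.
- **Stops:** the middle section met its stop at about 8 N and the inner section at about 23 N. The bolt met its stop at about 12 N after roughly 44 mm of travel, and the last picture shows it lying across the stack.
- **Other things on the cart:** they looked unmoved in the pictures, but I did not measure them one by one.
- **Robot:** the arm was clear of everything at the end.

**What went off plan:** folding the tip also turned the middle section, from about 0.81 to 0.97 rad, still well below its 1.7 rad limit. No check failed.

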